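# Free the stuck stopper lid of a stoneware canister

### The arm

A 6-joint arm with a two-finger parallel gripper is mounted at the origin on the work surface. World frame = base frame: x ahead of the robot, y to its left, z up, the work surface at z = 0. Lengths are in m, angles in rad, forces in N, time in s.
With the tool pointing down it reaches from about 0.225 to 0.875 m from the base axis. Payload 3.4 kg.
Tool frame: the origin (TCP) lies midway between the tips of the shut fingers; the grasp point (between the pads) lies behind it (manip.grip_point_offset is the z of the grasp point in the tool frame, in m); z points along the fingers, x is the direction in which the jaws open and shut, and the axes are right-handed (so a half turn about z gives the same grasp; the last joint's range is limited). The gripper opens to 85 mm and grips with 20 to 120 N. Pads are 22 mm wide; open, the fingers measure 114 mm over their backs; the gripper's body (76 mm by 85 mm) begins 54 mm behind the grasp point. The pads swing forward as they close: fully open they stand 13 mm farther back than shut.
Start: joints at [-1.383, 0.276, 1.505, -0, 1.361, -0.121], TCP at [0.175, -0.548, 0.231] pointing down, gripper open.
Joint ranges: [-2.89, 2.89], [-0.75, 2.08], [0.22, 2.7], [-1.18, 4.32], [0.11, 2.71], [-2.7, 2.7]. Speed limits (rad/s): [2.57, 2.57, 3.14, 3.14, 3.14, 3.14].

### API

Orientations are given as a unit quaternion [w, x, y, z].
In Python, from rig import manip, eyes, recognise, regions_of, mark_of gives the robot as it stands.
- The arm moves only by the shell command python3 -m inch 'ROWS' [FORCE]. ROWS is JSON, a list of rows, each a list of 5 numbers: the gripper command: -1 is shut, 1 is fully open, values between are in proportion, then the shift along the tool's x, y, z in mm, then the turn about the tool's z in degrees. A call has 1 to 20 rows; each row shifts and turns the pose as measured when the row begins, along the tool's axes as they then stand; what a row does not reach is not made up. A row lasts 1/12 s, in which the tool goes at most 41.7 mm and 7.16 degrees, less where a joint would pass 70% of its speed; a pose out of reach is approached as far as the arm can. A call with a gripper value outside its range is refused whole. The fingers move at their own pace and stop on an object; FORCE is the grip in N (left out, the last holds). Time passes only in rows, so rows that do not move let the fingers close. It gives the time, the measured TCP pose, the force and the opening at its end, in the units of the state.
- manip.get_state(): the state, without advancing time (a new reading comes with each control period).
- eyes.get_image(name): name is "side" or "top"; returns a dict with "frame" (480x640x3 uint8, red, green, blue), "K" (3x3 intrinsics, pixels), "rvec" (rotation vector, rad) and "tvec" (3), from world to camera coordinates, as OpenCV has them. Camera axes: x right, y down, z forward; pixel columns grow to the right and rows downward; lengths in m; the calibration is good to about 2 mm. A picture is of the moment at which its call begins. There is no depth.
- manip.sign_off(): hands the job in, once; it reports no verdict.
Trained networks look in a picture, given as the dict that the camera call returned (one of the last four; its "shot" number tells which), for a name from the list of things; names that differ only in an ending like _2 or _b are one class to them, and where a whole thing is asked for, a point or a joint stands for the part that bears it (a point fixed in the world has none). Each returns a list of dicts, best first, with "confidence" (0 to 1); they miss things now and then, are a little off and sometimes report something else, mostly with a low value. They report only what shows in the picture. A call takes as long as a camera call. They do not tell look-alikes from the thing itself.
- recognise(picture, target): "bbox" ([left, top, width, height] in pixels, round what is visible of it).
- regions_of(picture, target): "mask" (480x640 bool, what is visible of it) and "bbox" ([left, top, width, height] in pixels, round what is visible of it).
- mark_of(picture, target): "point" ([row, column] in pixels: a listed point, or the origin of a listed thing).
The state is a dict: "clock": time; "qpos": joint angles; "qd": joint speeds; "effort": joint torques, N m; "position": TCP position; "ee_rot": TCP orientation; "contact_force": force on the tool from outside, world axes, zero at the start; "moment": the same for the moment, N m; "width": finger opening in m.
Only numpy, scipy, OpenCV 4.12 (cv2) and the standard library are available. Lean on these libraries where they do the work, as an engineer would, in place of code of your own. Each camera call takes 0.05 s, during which the arm holds its last target.

### The job

The stopper lid with the upright grip has stuck fast in the rubber-lined mouth of its stoneware canister. Rock it from side to side while easing it up until it comes free, without pulling the canister up out of its rack, then lift the lid out and stand it upright on the glazed tile, setting it down gently. Leave the canister standing open in its rack and disturb nothing else on the desk.

Things in the scene. Friction and masses are not known exactly. Their poses are not given: they have to be found in the camera images.
- lid: Stoneware stopper lid, 107 mm tall, 0.22 kg. Origin: centre of its underside; z up its axis. From below: square foot 40 x 40 mm to z = 22 mm; wide part 52 x 52 mm, z = 22 to 40; neck; flange 76 x 76 mm, z = 48 to 57, at the start 6 mm clear of the canister's rim, which leaves room to rock 0.15 rad each way; upright flat grip, z = 57 to 107.
- grip (a point): Middle of the lid's upright flat grip, 82 mm above the lid's origin. The grip is 16 mm thick (along the lid's x), 54 mm long (along the lid's y), 50 mm tall. Axes as the lid's. Freeing the lid takes a firm grip, some 40 N, lest this turn in the fingers; it turns least when the rocking leans its flat faces (about the lid's y).
- jar: Square stoneware canister, 104 x 104 mm, 0.9 to 1.15 kg, loose in its rack. Origin: centre of its underside; z up. Shoulder at 112 mm, collar 80 x 80 mm up to the rim at 130 mm, mouth 64 x 64 mm. At the start the lid sits in the mouth, its origin 88 mm above the canister's, its axes parallel to the canister's.
- lining (a point): Middle of the springy rubber strips lining the mouth, 118 mm above the canister's origin; strips 12 mm high, 52 mm apart. They pinch the lid's wide part and hold it with some 18 to 24 N: a straight pull brings up the canister. Rocked 0.1 rad to each side about a level axis through this point, rising 2.4 mm with each side-to-side stroke of some 0.6 s, the lid creeps out; risen 16 mm it is free.
- rack: Fixed beech rack, 127 x 244 mm, two square wells 107 mm wide side by side along its y, walls 52 mm high. Origin: centre of its underside; well floors 12 mm above it, well centres at y = +58.5 and -58.5 mm. The canister may be in either well.
- tile: Fixed glazed tile, 160 x 160 x 12 mm, white glaze on a red clay body, flat on the desk. Origin: centre of its underside; top face 12 mm above it.
- jar2: The other canister, in the other well: same stoneware, 104 mm square, flat wooden lid, no grip, 110 mm tall. Origin: centre of its underside. Leave it alone.
- mug: Stoneware mug, 82 mm across, 95 mm tall, handle at its +y, on the desk. Origin: centre of its underside. Leave it alone.
- stapler: Desk stapler, 150 mm long along its x, 38 mm wide, 58 mm tall. Origin: centre of its underside. Leave it alone.
Mind the look-alikes: they are no part of the job. What is shaped like the jar but yellow is not meant. Leave any green look-alike of the lid alone.

How it is judged:
By the outcome, as a careful person would: the job done as asked, in the order asked, and still so for the second after the job is handed in, with the robot touching nothing.
It also fails if it takes over 54 s, if anything falls off the work surface, if the arm or the gripper's body presses on something with over 40 N, if the wrist force passes 120 N, or if a joint passes its speed limit or range.

## Working session

There is one attempt and no reset: what is moved stays moved. The work goes in short steps, Python scripts to look and compute and a shell command to move; the robot and the scene stay as the last step left them, time stands still between calls to the robot, and variables do not carry over. Pictures are saved under pics/ and viewed, and the job is handed in when it is done.

```bash
ls; mkdir -p pics
python3 - <<'E'
from rig import manip, eyes, recognise, regions_of, mark_of
import cv2
print(manip.get_state(), manip.grip_point_offset)
for n in ("side","top"):
    p=eyes.get_image(n); cv2.imwrite(f"pics/{n}0.png",p["frame"][:,:,::-1])
    print(n,p["K"],p["rvec"],p["tvec"])
    for t in ("lid","grip","jar","lining","rack","tile","jar2","mug","stapler"):
        print(t,[(m["point"],round(m["confidence"],2)) for m in mark_of(p,t)][:4],[(m["bbox"],round(m["confidence"],2)) for m in recognise(p,t)][:4])
E
```

```text
pics
{'clock': 0.0, 'qpos': array([-1.38296495e+00,  2.76586599e-01,  1.50615956e+00,  2.61968768e-05,
        1.36067611e+00, -1.21004577e-01]), 'qd': array([-0.00127395, -0.00099055,  0.00094176, -0.00020777, -0.00025602,
       -0.00028061]), 'effort': array([-2.88277743e-04, -4.16770864e+01, -2.45804501e+01, -3.86593183e-04,
        1.08997858e-02, -3.23800442e-06]), 'position': array([ 0.17467221, -0.54726756,  0.23043396]), 'ee_rot': array([-6.34247893e-04,  8.07447693e-01, -5.89938460e-01, -6.59364844e-04]), 'contact_force': array([-0.00555992, -0.08652758, -0.56405846]), 'moment': array([ 0.00329556, -0.06706472, -0.00490145]), 'width': 0.08563335758991568} -0.0187
side [[586.80585473   0.         333.22667197]
 [  0.         586.80585473 241.35895755]
 [  0.           0.           1.        ]] [ 0.41744973 -2.72946716  1.24975822] [0.50947269 0.29233334 0.99235198]
lid [([201.0, 350.8], 0.85), ([198.5, 399.3], 0.74), ([361.9, 383.2], 0.15)] [([334.9, 155.7, 40.9, 42.0], 0.72), ([381.2, 157.0, 42.7, 47.8], 0.63)]
grip [([171.2, 401.1], 0.77), ([172.3, 352.3], 0.58)] [([380.0,
[... 1416 characters left out ...]
0.79), ([374.2, 316.4, 73.1, 69.6], 0.55)]
lining [([350.4, 411.8], 0.74), ([239.0, 406.2], 0.69), ([236.7, 403.5], 0.31)] [([368.1, 222.2, 64.6, 49.6], 0.85), ([372.9, 319.4, 75.0, 65.6], 0.59)]
rack [([251.2, 395.3], 0.72), ([254.5, 368.5], 0.66), ([238.6, 405.0], 0.16)] [([312.4, 222.6, 125.4, 73.4], 0.58)]
tile [([264.9, 193.3], 0.93)] [([150.9, 227.6, 73.6, 70.1], 0.87)]
jar2 [([262.1, 342.5], 0.89), ([353.0, 402.2], 0.8), ([250.3, 393.5], 0.71)] [([320.5, 226.7, 56.7, 62.9], 0.97), ([368.3, 210.3, 64.8, 65.3], 0.79), ([374.2, 316.4, 73.1, 69.6], 0.55)]
mug [([307.0, 259.7], 0.97)] [([236.7, 282.7, 61.3, 39.2], 0.81)]
stapler [([173.0, 291.7], 0.98)] [([275.8, 139.2, 33.1, 64.4], 0.75)]
```

Run:
```python
import cv2
a=cv2.imread("pics/side0.png");b=cv2.imread("pics/top0.png")
cv2.imwrite("pics/s0c.png",cv2.resize(a[140:300,300:520],None,fx=3.6,fy=3.6,interpolation=cv2.INTER_CUBIC))
cv2.imwrite("pics/t0c.png",cv2.resize(b[190:400,300:520],None,fx=2.8,fy=2.8,interpolation=cv2.INTER_CUBIC))
```

```text
(no output)
```

View pics/side0.png

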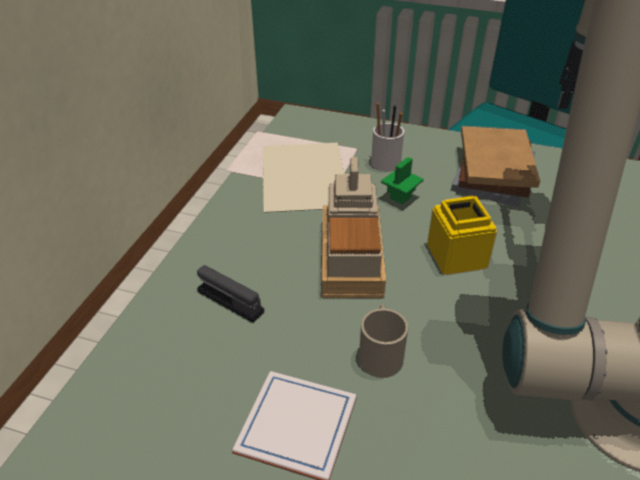

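View pics/top0.png

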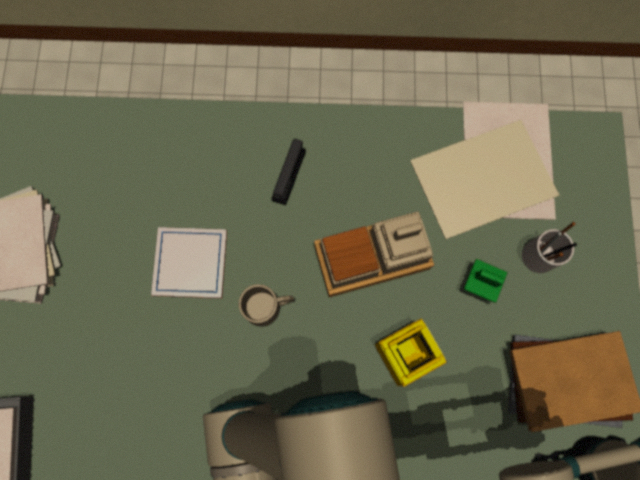

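```bash
sleep 1
```

```text
(no output)
```

View pics/s0c.png

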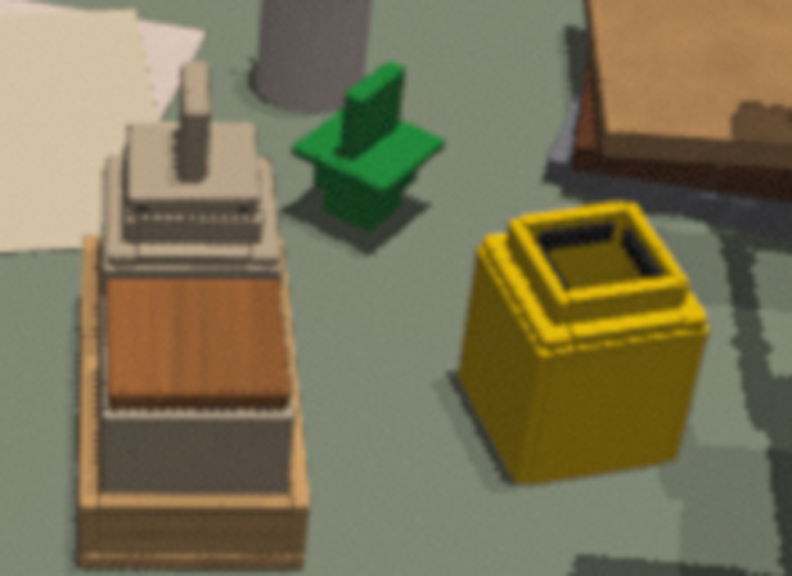

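View pics/t0c.png

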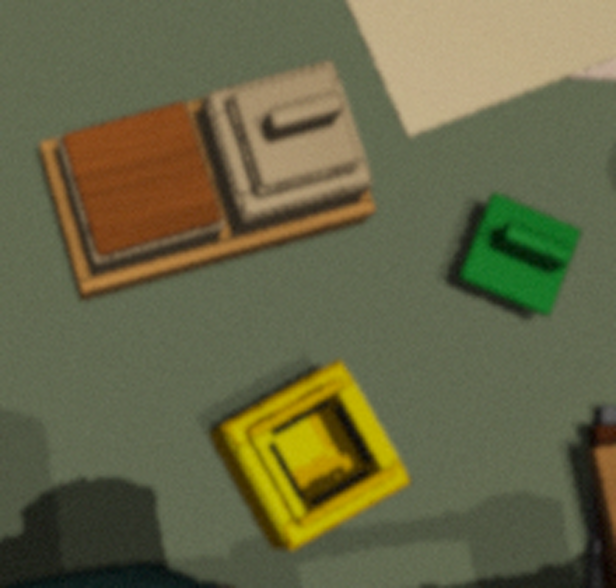

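The lid to free is the grey one at top px (406,231) and side px (353,172), in the rack's far well. The green lid and yellow jar are decoys. Next I'll triangulate and fit poses.

```bash
cat > h.py <<'E'
import numpy as np, cv2
from scipy.optimize import least_squares
def P(p,X):
    return cv2.projectPoints(np.asarray(X,float).reshape(-1,3),np.asarray(p["rvec"]),np.asarray(p["tvec"]),p["K"],None)[0].reshape(-1,2)
def ray(p,uv):
    R=cv2.Rodrigues(np.asarray(p["rvec"]))[0];t=np.asarray(p["tvec"])
    d=R.T@np.linalg.inv(p["K"])@np.array([uv[0],uv[1],1.]);return -R.T@t,d
def onz(p,uv,z):
    c,d=ray(p,uv);return c+d*(z-c[2])/d[2]
def tri(pa,ua,pb,ub):
    f=lambda X:np.r_[P(pa,X)[0]-ua,P(pb,X)[0]-ub]
    r=least_squares(f,[0.5,-.2,.1]);return r.x,np.abs(r.fun).max()
def box(x,y,yaw,hx,hy,z0,z1):
    c,s=np.cos(yaw),np.sin(yaw)
    return np.array([[x+c*a*hx-s*b*hy,y+s*a*hx+c*b*hy,z] for z in(z0,z1) for a,b in((-1,-1),(1,-1),(1,1),(-1,1))])
def drawbox(im,p,B,col):
    q=P(p,B)*1.0
    for i in range(4):
        for a,b in((i,(i+1)%4),(i+4,(i+1)%4+4),(i,i+4)):
            cv2.line(im,tuple(int(v*16) for v in q[a]),tuple(int(v*16) for v in q[b]),col,1,cv2.LINE_AA,4)
E
python3 - <<'E'
from h import *
from rig import *
s=eyes.get_image("side");t=eyes.get_image("top")
print("grip",tri(s,[352.3,172.3],t,[406,231.2]))
print("tile",tri(s,[297.5,426.7],t,[193.3,264.9]))
print("green",tri(s,[401.1,171.2],t,[487.6,278.2]))
print("jar", onz(s,[353.8,270],0), onz(t,[342.5,262.1],0.0))
print("mug",tri(s,[382.3,358.9],t,[259.7,307.0]))
# rack masks
from rig import regions_of
for n,p in(("s",s),("t",t)):
    for r in regions_of(p,"rack")[:2]:
        m=r["mask"].astype(np.uint8);print(n,r["confidence"],m.sum(),cv2.minAreaRect(cv2.findNonZero(m)))
# rack top corners by eye in top picture (rim z=.052?)
for uv in((314.5,241),(329.5,295),(432.5,265)): print(onz(t,uv,.052))
E
```

```text
grip (array([ 0.58191811, -0.28338058,  0.18495089]), np.float64(0.18315564540085916))
tile (array([ 0.53868844,  0.184642  , -0.01573355]), np.float64(0.03135482088981689))
green (array([ 0.51071432, -0.47578607,  0.07865048]), np.float64(0.13887390156872925))
jar [ 5.46588024e-01 -1.94286795e-01 -1.11022302e-16] [ 0.55260134 -0.16351421  0.        ]
mug (array([0.43661852, 0.02173788, 0.0072976 ]), np.float64(2.3435658242325985))
s 0.81 1936 ((353.5, 252.5), (93.0, 63.0), 90.0)
t 0.96 1317 ((373.5224609375, 254.6922149658203), (60.235816955566406, 111.78833770751953), 75.20323944091797)
[ 0.58837562 -0.09771246  0.052     ]
[ 0.46742563 -0.1344785   0.052     ]
[ 0.54143469 -0.36190821  0.052     ]
```

```bash
cat > ov.py <<'E'
from h import *
from rig import *
import sys
x,y,yaw,tag=float(sys.argv[1]),float(sys.argv[2]),float(sys.argv[3]),sys.argv[4]
rx,ry=.5645,-.2297; ryaw=.306
if len(sys.argv)>5: rx,ry,ryaw=map(float,sys.argv[5:8])
for n,cr in(("side",(150,300,310,410)),("top",(200,305,300,450))):
    p=eyes.get_image(n);r0,r1,c0,c1=cr;k=5
    im=cv2.resize(p["frame"][r0:r1,c0:c1,::-1],None,fx=k,fy=k,interpolation=cv2.INTER_CUBIC)
    q=dict(p);K=p["K"].copy();K[0,2]=(K[0,2]+.5-c0);K[1,2]=(K[1,2]+.5-r0);K[:2]*=k;q["K"]=K
    drawbox(im,q,box(rx,ry,ryaw,.0635,.122,0,.052),(255,0,0))
    drawbox(im,q,box(x,y,yaw,.008,.027,.157,.207),(0,0,255))
    drawbox(im,q,box(x,y,yaw,.038,.038,.148,.157),(0,255,0))
    cv2.imwrite(f"pics/ov_{n}_{tag}.png",im)
E
python3 ov.py .582 -.284 .306 a
```

```text
(no output)
```

View pics/ov_top_a.png

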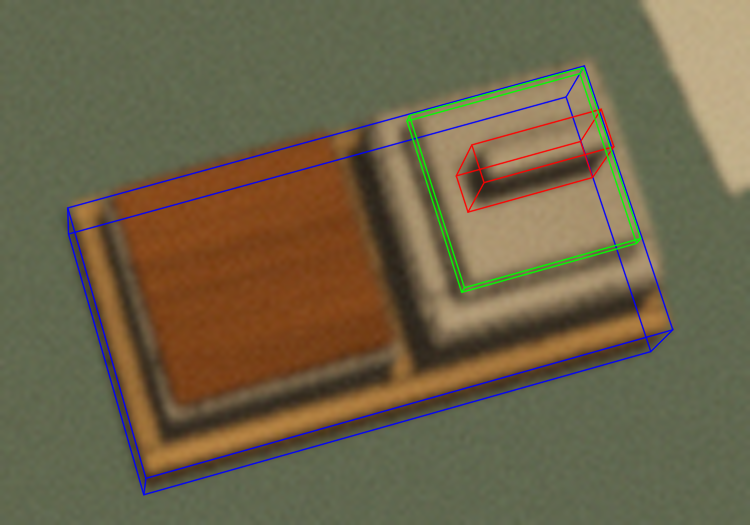

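View pics/ov_side_a.png

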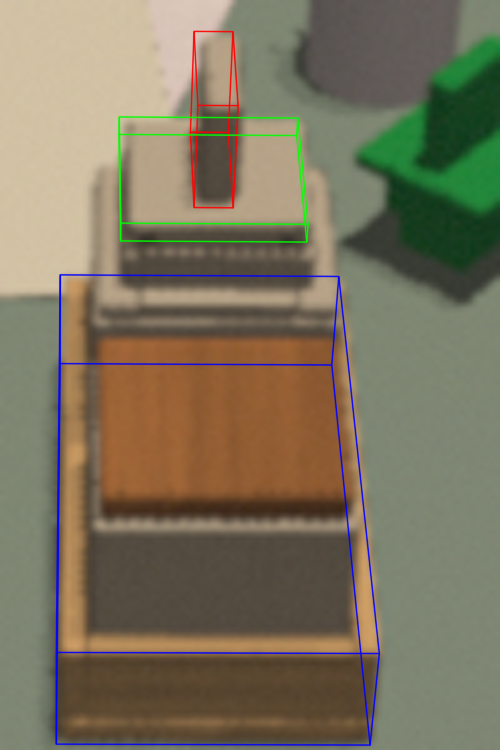

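```bash
sed -i 's/,k=5/,k=8/; s/(150,300,310,410)/(152,212,322,392)/; s/(200,305,300,450)/(205,265,372,440)/; s/k=5/k=8/' ov.py; python3 ov.py .580 -.283 .29 b
```

```text
(no output)
```

View pics/ov_top_b.png

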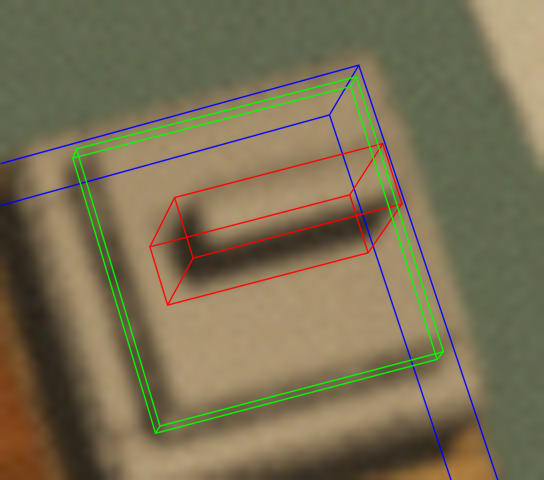

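View pics/ov_side_b.png

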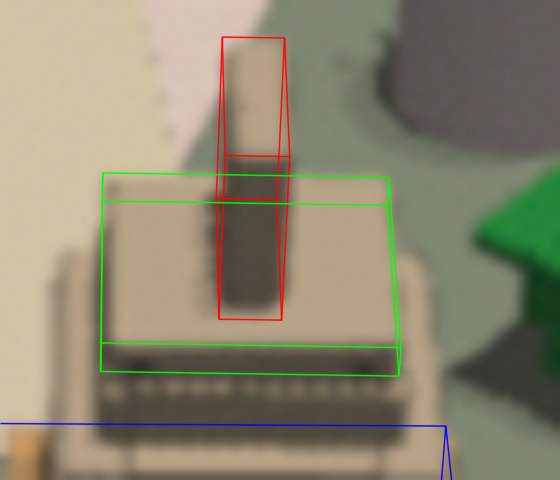

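```bash
cat > st.py <<'E'
from rig import manip
import numpy as np
from scipy.spatial.transform import Rotation as R
s=manip.get_state();q=s["ee_rot"];M=R.from_quat([q[1],q[2],q[3],q[0]]).as_matrix()
np.set_printoptions(precision=4,suppress=True)
print(s["clock"],"p",s["position"],"w",s["width"],"q",s["qpos"]);print("x",M[:,0],"y",M[:,1],"z",M[:,2],"F",s["contact_force"],"M",s["moment"])
E
python3 -m inch '[[1,40,0,-8,0],[1,40,0,-8,0],[1,40,0,-8,0],[1,40,0,-8,0],[1,40,0,-8,0],[1,40,0,-8,0]]'; python3 st.py; python3 -m inch '[[1,40,0,0,0],[1,40,0,0,0],[1,40,0,0,0],[1,40,0,0,0]]';python3 st.py
```

```text
clock: 2.8
position: [0.2466, -0.7678, 0.273]
ee_rot: [-0.007, 0.807, -0.59, -0.008]
contact_force: [0.4, -1.1, 1.0]
width: 0.0856
2.8 p [ 0.2466 -0.7678  0.273 ] w 0.08558406894340059 q [-1.3461  0.6602  0.7606 -0.0001  1.7432 -0.0838]
x [ 0.3036 -0.9525 -0.0223] y [-0.9528 -0.3036 -0.0018] z [-0.0051  0.0218 -0.9997] F [ 0.4328 -1.1164  1.0209] M [-0.0629 -0.0043  0.0017]
clock: 3.13
position: [0.2835, -0.8823, 0.2398]
ee_rot: [-0.003, 0.807, -0.59, -0.001]
contact_force: [2.0, -6.3, -4.2]
width: 0.0853
3.1333 p [ 0.2835 -0.8823  0.2398] w 0.0853212316130637 q [-1.3361  0.9524  0.2328  0.0034  1.9618 -0.0727]
x [ 0.3038 -0.9527 -0.0051] y [-0.9527 -0.3038 -0.0036] z [ 0.0018  0.006  -1.    ] F [ 1.9806 -6.3061 -4.175 ] M [-0.1506 -0.0679  0.0319]
```

```bash
python3 -m inch '[[1,40,0,0,0],[1,40,0,0,0],[1,40,0,0,0],[1,40,0,0,0]]';python3 st.py
```

```text
clock: 3.47
position: [0.3019, -0.9401, 0.1788]
ee_rot: [0.021, 0.807, -0.59, 0.034]
contact_force: [-0.2, -0.2, -0.4]
width: 0.0853
3.4667 p [ 0.3019 -0.9401  0.1788] w 0.08528095715760758 q [-1.3344  1.0229  0.2224  0.0114  1.8171 -0.0688]
x [ 0.3023 -0.9499  0.0796] y [-0.9528 -0.3037 -0.0053] z [ 0.0292 -0.0742 -0.9968] F [-0.1683 -0.1978 -0.3735] M [0.0462 0.0287 0.0214]
```

Out-of-reach rows trade orientation for reach, so the tool tilts outward. I can use this to bring it horizontal, where the turn about tool z becomes the rocking axis.

```bash
python3 -m inch '[[1,36,0,-20,0],[1,36,0,-20,0],[1,36,0,-20,0],[1,36,0,-20,0],[1,36,0,-20,0],[1,36,0,-20,0]]';python3 st.py
```

```text
clock: 3.97
position: [0.3113, -0.9725, 0.2501]
ee_rot: [0.071, 0.801, -0.586, 0.103]
contact_force: [0.5, -0.1, -0.2]
width: 0.0855
3.9667 p [ 0.3113 -0.9725  0.2501] w 0.0855367243888486 q [-1.3379  0.9592  0.2204  0.0253  1.7118 -0.0682]
x [ 0.2926 -0.9233  0.2487] y [-0.9528 -0.3036 -0.0064] z [ 0.0815 -0.235  -0.9686] F [ 0.4878 -0.1396 -0.2069] M [ 0.1046  0.0678 -0.0022]
```

```bash
python3 -m inch '[[1,38,0,-10,0],[1,38,0,-10,0],[1,38,0,-10,0],[1,38,0,-10,0],[1,38,0,-10,0],[1,38,0,-10,0],[1,38,0,0,0],[1,38,0,0,0],[1,38,0,0,0],[1,38,0,0,0],[1,38,0,0,0],[1,38,0,0,0]]';python3 st.py
```

```text
clock: 4.97
position: [0.3396, -1.0642, 0.3688]
ee_rot: [0.184, 0.766, -0.561, 0.256]
contact_force: [0.5, 0.0, 0.4]
width: 0.0854
4.9667 p [ 0.3396 -1.0642  0.3688] w 0.08539107407799412 q [-1.3408  0.8954  0.2214  0.0519  1.3856 -0.0698]
x [ 0.2407 -0.7644  0.5981] y [-0.9527 -0.3039 -0.0049] z [ 0.1856 -0.5686 -0.8014] F [0.4646 0.0081 0.369 ] M [ 0.2984  0.0816 -0.0079]
```

```bash
python3 -m inch '[[1,40,0,5,0],[1,40,0,5,0],[1,40,0,5,0],[1,40,0,5,0],[1,40,0,5,0],[1,40,0,5,0],[1,40,0,5,0],[1,40,0,5,0],[1,40,0,5,0],[1,40,0,5,0],[1,40,0,5,0],[1,40,0,5,0]]';python3 st.py
```

```text
clock: 5.97
position: [0.3588, -1.1282, 0.5039]
ee_rot: [0.283, 0.707, -0.518, 0.391]
contact_force: [0.3, -0.2, -0.5]
width: 0.0854
5.9667 p [ 0.3588 -1.1282  0.5039] w 0.08535878110945534 q [-1.3437  0.8526  0.2214  0.0823  1.0641 -0.0793]
x [ 0.1583 -0.5108  0.845 ] y [-0.9527 -0.304  -0.0053] z [ 0.2596 -0.8041 -0.5347] F [ 0.3058 -0.1963 -0.4766] M [0.3624 0.1436 0.0135]
```

Run:
```python
import numpy as np
D=[([.276587,1.50616,1.36068],[.17467,-.54727,.23043]),([.6602,.7606,1.7432],[.2466,-.7678,.273]),([.9524,.2328,1.9618],[.2835,-.8823,.2398]),([1.0229,.2224,1.8171],[.3019,-.9401,.1788]),([.9592,.2204,1.7118],[.3113,-.9725,.2501]),([.8954,.2214,1.3856],[.3396,-1.0642,.3688]),([.8526,.2214,1.0641],[.3588,-1.1282,.5039])]
A=[];b=[]
for q,p in D:
    a=q[0];c=a+q[1];t=c+q[2]
    # unknown r0? assume 0: h,L1,L2,e2,Lt
    A.append([0,np.sin(a),np.sin(c),np.cos(c),np.sin(t)]);b.append(np.hypot(p[0],p[1]))
    A.append([1,np.cos(a),np.cos(c),-np.sin(c),np.cos(t)]);b.append(p[2])
x,r,_,_=np.linalg.lstsq(np.array(A),np.array(b),rcond=None);print(x,np.array(A)@x-b)
```

```text
[0.13185672 0.63223297 0.42350697 0.05556639 0.36640544] [-1.53695739e-04 -1.89366843e-04  1.48887558e-04  2.68937235e-04
 -2.50582055e-04 -1.98846260e-05  3.26634501e-04 -9.49140165e-05
 -6.12465818e-05 -1.15741844e-04 -8.59622578e-05  6.00179655e-05
 -9.23590766e-06  9.09521294e-05]
```

```bash
cat > kin.py <<'E'
import numpy as np
from scipy.optimize import least_squares
from scipy.spatial.transform import Rotation as R
# q, p, quat wxyz
D=[([-1.38296,.276587,1.50616,0,1.36068,-.1210],[.17467,-.54727,.23043],[-.00063,.80745,-.58994,-.00066]),
([-1.3461,.6602,.7606,-.0001,1.7432,-.0838],[.2466,-.7678,.273],[-.007,.807,-.59,-.008]),
([-1.3361,.9524,.2328,.0034,1.9618,-.0727],[.2835,-.8823,.2398],[-.003,.807,-.59,-.001]),
([-1.3344,1.0229,.2224,.0114,1.8171,-.0688],[.3019,-.9401,.1788],[.021,.807,-.59,.034]),
([-1.3379,.9592,.2204,.0253,1.7118,-.0682],[.3113,-.9725,.2501],[.071,.801,-.586,.103]),
([-1.3408,.8954,.2214,.0519,1.3856,-.0698],[.3396,-1.0642,.3688],[.184,.766,-.561,.256]),
([-1.3437,.8526,.2214,.0823,1.0641,-.0793],[.3588,-1.1282,.5039],[.283,.707,-.518,.391])]
def Ry(a): return R.from_euler('y',a)
def Rz(a): return R.from_euler('z',a)
def fk(q,P,s3,s5,off5):
    h,L1,L2,e2,Lt,d,r0=P
    A=Rz(q[0]); p=A.apply([r0,d,h])
    A=A*Ry(q[1]); p=p+A.apply([0,0,L1])
    A=A*Ry(q[2]); p=p+A.apply([e2,0,L2])
    A=A*Rz(s3*q[3])*Ry(q[4]); p=p+A.apply([0,0,Lt])
    A=A*Rz(s5*q[5]+off5)
    return p,A
def qR(w): return R.from_quat([w[1],w[2],w[3],w[0]])
def fit(s3,s5,k):
    def f(v):
        o=[]
        for q,p,w in D:
            pp,A=fk(q,v[:7],s3,s5,v[7]);o+=list(pp-p);o+=list(.1*(A.inv()*qR(w)).as_rotvec())
        return o
    return least_squares(f,[.13,.63,.42,.05,.36,.07,0,k])
if __name__=="__main__":
    np.set_printoptions(precision=4,suppress=True)
    for s3 in(1,-1):
        for s5 in(1,-1):
            for k in(0,np.pi/2,np.pi,-np.pi/2):
                r=fit(s3,s5,k)
                if r.cost<1e-3: print(s3,s5,r.cost,r.x)
E
python3 kin.py
```

```text
1 1 3.225957864042233e-08 [ 0.1363  0.63    0.4214  0.0601  0.3645  0.0694 -0.0004 -3.1414]
1 1 3.2259579135836034e-08 [ 0.1363  0.63    0.4214  0.0601  0.3645  0.0694 -0.0004  3.1418]
1 1 3.225957858245019e-08 [ 0.1363  0.63    0.4214  0.0601  0.3645  0.0694 -0.0004  3.1418]
1 1 3.225957918307953e-08 [ 0.1363  0.63    0.4214  0.0601  0.3645  0.0694 -0.0004 -3.1414]
1 -1 4.2655637646232776e-05 [ 0.1363  0.63    0.4214  0.0601  0.3645  0.0694 -0.0004  2.9808]
1 -1 4.2655637646607076e-05 [ 0.1363  0.63    0.4214  0.0601  0.3645  0.0694 -0.0004  2.9808]
1 -1 4.26556376462072e-05 [ 0.1363  0.63    0.4214  0.0601  0.3645  0.0694 -0.0004  2.9808]
1 -1 4.2655637646203136e-05 [ 0.1363  0.63    0.4214  0.0601  0.3645  0.0694 -0.0004 -3.3024]
```

```bash
cat > ik.py <<'E'
from kin import *
PV=[.1363,.63,.4214,.0601,.3645,.0694,-.0004]
lo=np.array([-2.89,-.75,.22,-1.18,.11,-2.7]);hi=np.array([2.89,2.08,2.7,4.32,2.71,2.7])
def ik(p,A,q0):
    f=lambda q:(lambda r:np.r_[r[0]-p,.2*(A.inv()*r[1]).as_rotvec()])(fk(q,PV,1,1,3.1416))
    best=None
    for k in range(12):
        g=q0 if k==0 else np.random.default_rng(k).uniform(lo,hi)
        r=least_squares(f,np.clip(g,lo+1e-3,hi-1e-3),bounds=(lo,hi))
        if best is None or r.cost<best.cost-1e-9: best=r
        if r.cost<1e-8: break
    return best
def tool(az,e,flip,roll=0):
    z=np.array([np.cos(e)*np.cos(az),np.cos(e)*np.sin(az),-np.sin(e)])
    x=np.cross(z,[0,0,1]);x/=np.linalg.norm(x);x*=flip
    return R.from_matrix(np.c_[x,np.cross(z,x),z])*Rz(roll)
if __name__=="__main__":
    np.set_printoptions(precision=3,suppress=True)
    for e in(0,.15,.25,.4):
      for flip in(1,-1):
        T=tool(-1.262,e,flip);z=T.as_matrix()[:,2]
        for nm,g in(("lid",[.58,-.2845,.182]),("lift",[.58,-.2845,.27]),("tile",[.539,.185,.094])):
            r=ik(np.array(g)+.0187*z,T,[0,.3,1.5,0,1,0]);print(e,flip,nm,r.cost,r.x, "wrist z",g[2]+.346*np.sin(e))
E
python3 ik.py
```

```text
0 1 lid 1.845716737526678e-05 [-0.064  0.735  2.172  4.32   1.486 -1.787] wrist z 0.182
0 1 lift 4.4893595196975275e-05 [-0.07   0.558  2.149  4.32   1.414 -1.971] wrist z 0.27
0 1 tile 6.202527868895219e-21 [ 0.767  0.97   1.669 -1.163  1.785 -2.028] wrist z 0.094
0 -1 lid 1.8457167375276494e-05 [-0.064  0.735  2.172  4.32   1.486  1.355] wrist z 0.182
0 -1 lift 4.489359519696775e-05 [-0.07   0.558  2.149  4.32   1.414  1.171] wrist z 0.27
0 -1 tile 2.5185977222411587e-17 [ 0.767  0.97   1.669 -1.163  1.785  1.113] wrist z 0.094
0.15 1 lid 8.488826476271e-05 [-0.084  0.632  2.183  4.32   1.304 -1.866] wrist z 0.2337055938358653
0.15 1 lift 0.000223988593073506 [-0.098  0.466  2.16   4.32   1.24  -2.035] wrist z 0.32170559383586533
0.15 1 tile 1.889462902786671e-17 [ 0.762  0.891  1.678 -1.107  1.68  -2.083] wrist z 0.14570559383586532
0.15 -1 lid 8.488826476269445e-05 [-0.084  0.632  2.183  4.32   1.304  1.276] wrist z 0.2337055938358653
0.15 -1 lift 0.00022398859307269428 [-0.098  0.466  2.16   4.32   1.24   1.106] wrist z 0.32170559383586533
0.15 -1 tile 8.886774218722519e-24 [ 0.
[... 631 characters left out ...]
 [ 0.752  0.838  1.684 -1.067  1.611  1.018] wrist z 0.17960176990206494
0.4 1 lid 0.0004281120441884862 [-0.154  0.481  2.19   4.32   1.003 -1.981] wrist z 0.3167387464387931
0.4 1 lift 0.0009677377900025555 [-0.173  0.334  2.17   4.32   0.953 -2.118] wrist z 0.4047387464387931
0.4 1 tile 3.1549294968681158e-18 [ 0.73   0.761  1.693 -1.002  1.509 -2.19 ] wrist z 0.22873874643879308
0.4 -1 lid 0.0004281120441955857 [-0.154  0.481  2.19   4.32   1.003  1.16 ] wrist z 0.3167387464387931
0.4 -1 lift 0.0008166082474660734 [-0.138  0.296  1.813 -1.18   1.001  0.273] wrist z 0.4047387464387931
0.4 -1 tile 4.687709496521552e-19 [ 0.73   0.761  1.693 -1.002  1.509  0.951] wrist z 0.22873874643879308
```

Run:
```python
from h import *
from rig import *
t=eyes.get_image("top");s=eyes.get_image("side")
print("cam",ray(t,[320,240])[0],ray(s,[320,240])[0])
for uv in((320,97),(100,95),(600,110),(330,290),(412,352)): print(uv,onz(t,uv,0))
for z in(0,-.4,-.75): print(z,onz(t,(320,33),z),onz(t,(100,30),z),onz(t,(550,40),z))
from ik import *
np.set_printoptions(precision=3,suppress=True)
for az in(.295,):
  for e in(0,.1,.2,.35):
    T=tool(az,e,1);z=T.as_matrix()[:,2]
    for nm,g in(("lid",[.58,-.2845,.182]),("lift",[.58,-.2845,.28]),("mid",[.55,-.05,.28]),("tile",[.539,.185,.094]),("tilehi",[.539,.185,.2])):
        r=ik(np.array(g)+.0187*z,T,[-.7,.3,1.5,1,1,0]);print(e,nm,round(r.cost,7),r.x,(np.array(g)-.346*z))
```

```text
cam [ 0.28278139 -0.11314258  1.32035085] [0.33493685 0.68667943 0.86375478]
(320, 97) [ 0.96897115 -0.09916756  0.        ]
(100, 95) [0.95697639 0.44623962 0.        ]
(600, 110) [ 0.95592914 -0.79326854  0.        ]
(330, 290) [ 0.48655554 -0.13620476  0.        ]
(412, 352) [ 0.35219937 -0.32313178  0.        ]
0 [ 1.14758873 -0.09394108  0.        ] [1.137849   0.46738567 0.        ] [ 1.14669053 -0.68133407  0.        ]
-0.4 [ 1.40958192 -0.08812399 -0.4       ] [ 1.39689155  0.64325658 -0.4       ] [ 1.40841161 -0.85346755 -0.4       ]
-0.75 [ 1.63882596 -0.08303403 -0.75      ] [ 1.62355377  0.79714362 -0.75      ] [ 1.63741756 -1.00408435 -0.75      ]
0 lid 0.0 [-1.148  0.729  2.191  1.695  1.543 -1.35 ] [ 0.249 -0.385  0.182]
0 lift 0.0 [-1.148  0.523  2.144  1.684  1.513 -1.099] [ 0.249 -0.385  0.28 ]
0 mid 0.0 [-0.866  0.443  2.588  1.978  1.527 -1.469] [ 0.219 -0.151  0.28 ]
0 tile 0.0005065 [ 0.174  1.386  2.7    2.991  2.599 -1.691] [0.208 0.084 0.094]
0 tilehi 0.0003412 [ 0.14   0.653  2.7    3.012  1.699 -1.599] [0.208 0.084 0.2  ]
0.1 lid 0.0 [-1.145  0.654  2.179  
[... 472 characters left out ...]
396  2.081  1.557  1.326 -0.89 ] [ 0.256 -0.383  0.349]
0.2 mid 0.0 [-0.842  0.205  2.477  1.877  1.202 -1.125] [ 0.226 -0.149  0.349]
0.2 tile 0.0003312 [ 0.144  0.82   2.7    3.02   1.662 -1.623] [0.215 0.086 0.163]
0.2 tilehi 0.0 [ 0.078  0.513  2.695  2.927  1.436 -1.585] [0.215 0.086 0.269]
0.35 lid 0.0 [-1.103  0.487  2.115  1.53   1.184 -0.992] [ 0.269 -0.379  0.301]
0.35 lift 0.0 [-1.103  0.32   2.018  1.426  1.209 -0.71 ] [ 0.269 -0.379  0.399]
0.35 mid 0.0 [-0.794  0.084  2.378  1.717  1.    -0.847] [ 0.239 -0.144  0.399]
0.35 tile 1.42e-05 [ 0.101  0.723  2.7    2.963  1.477 -1.625] [0.228 0.091 0.213]
0.35 tilehi 0.0 [ 0.091  0.288  2.578  2.906  0.951 -1.503] [0.228 0.091 0.319]
```

```bash
cat > sim.py <<'E'
from ik import *
def step(q,sh,turn,w,m=.0005):
    p,A=fk(q,PV,1,1,3.1416)
    tp=p+A.apply(np.array(sh)/1000);tA=A*Rz(np.radians(turn))
    f=lambda v:(lambda r:np.r_[r[0]-tp,w*(tA.inv()*r[1]).as_rotvec()])(fk(v,PV,1,1,3.1416))
    return least_squares(f,np.clip(q,lo+m+1e-6,hi-m-1e-6),bounds=(lo+m,hi-m),xtol=1e-6,ftol=1e-8).x
def run(q,rows,w):
    for r in rows: q=step(q,r[:3],r[3],w)
    return q
def show(q):
    p,A=fk(q,PV,1,1,3.1416);M=A.as_matrix();z=M[:,2]
    print("p",p,"q",q,"az %.3f e %.3f"%(np.arctan2(z[1],z[0]),np.arcsin(-z[2])))
if __name__=="__main__":
    np.set_printoptions(precision=3,suppress=True)
    for w in(.05,.1,.2,.35,.5,1):
        q=np.array([-1.3379,.9592,.2204,.0253,1.7118,-.0682]);print("w",w)
        q=run(q,[[38,0,-10,0]]*6+[[38,0,0,0]]*6,w);show(q)
        q=np.array([-1.3408,.8954,.2214,.0519,1.3856,-.0698]);q=run(q,[[40,0,5,0]]*12,w);show(q)
    print("actual .3396 -1.0642 .3688 e",np.arcsin(.8014),"then .3588 -1.1282 .5039 e",np.arcsin(.5347))
E
python3 sim.py
```

```text
w 0.05
p [ 0.386 -1.216  0.609] q [-1.34   0.922  0.221  0.163  0.513 -0.141] az -1.260 e 0.079
p [ 0.381 -1.2    0.76 ] q [-1.349  0.954  0.221  1.898  0.111 -1.855] az -1.234 e -0.430
w 0.1
p [ 0.383 -1.206  0.59 ] q [-1.341  0.909  0.221  0.14   0.611 -0.121] az -1.260 e 0.164
p [ 0.382 -1.203  0.741] q [-1.34   0.924  0.221  0.52   0.149 -0.487] az -1.263 e -0.296
w 0.2
p [ 0.375 -1.178  0.53 ] q [-1.342  0.892  0.221  0.105  0.84  -0.093] az -1.258 e 0.377
p [ 0.38  -1.196  0.684] q [-1.342  0.879  0.221  0.185  0.455 -0.159] az -1.261 e -0.023
w 0.35
p [ 0.36  -1.129  0.434] q [-1.342  0.896  0.221  0.074  1.128 -0.076] az -1.256 e 0.671
p [ 0.372 -1.171  0.592] q [-1.343  0.858  0.221  0.113  0.783 -0.099] az -1.260 e 0.286
w 0.5
p [ 0.347 -1.087  0.362] q [-1.341  0.916  0.221  0.057  1.318 -0.071] az -1.253 e 0.882
p [ 0.364 -1.144  0.522] q [-1.343  0.859  0.221  0.089  0.986 -0.083] az -1.259 e 0.491
w 1
p [ 0.326 -1.022  0.265] q [-1.339  0.962  0.221  0.036  1.562 -0.068] az -1.246 e 1.172
p [ 0.349 -1.096  0.42 ] q [-1.342  0.88   0.221  0.064  1.249 -0.073] az -1.257 e 0.777
actual .3396 -1.0642 .3688 e 0.9296321944330654 then .3588 -1.1282 .5039 e 0.564152695285978
```

```bash
cat > plan.py <<'E'
from sim import *
import sys
def wstep(q,d,mm=40,w=.55):
    p,A=fk(q,PV,1,1,3.1416);d=np.array(d)/np.linalg.norm(d)
    return step(q,A.inv().apply(d*mm),0,w)
if __name__=="__main__":
    np.set_printoptions(precision=3,suppress=True)
    for e in(.2,.3,.4):
      for g in([.555,.2,.094],[.57,.19,.094],[.58,.16,.094],[.57,.15,.094]):
        T=tool(.295,e,1);z=T.as_matrix()[:,2]
        r=ik(np.array(g)+.0187*z,T,[.1,.3,2.4,2.9,1,-1]);print(e,g,round(r.cost,7),r.x)
    for R0,Z0 in((.75,.6),(.6,.8),(.9,.7)):
        q=np.array([-1.3437,.8526,.2214,.0823,1.0641,-.0793]);print(R0,Z0)
        for i in range(90):
            p,A=fk(q,PV,1,1,3.1416);r=np.hypot(*p[:2]);er=p[:2]/r;et=np.array([-er[1],er[0]])
            d=np.r_[et+er*(R0-r)*5,(Z0-p[2])*5]
            q=wstep(q,d)
            if i%10==9: show(q)
E
python3 plan.py
```

```text
0.2 [0.555, 0.2, 0.094] 4.88e-05 [ 0.161  0.914  2.7    3.017  1.813 -1.631]
0.2 [0.57, 0.19, 0.094] 1e-06 [ 0.091  0.949  2.7    2.933  1.865 -1.674]
0.2 [0.58, 0.16, 0.094] 3e-07 [-0.031  0.952  2.7    2.809  1.853 -1.734]
0.2 [0.57, 0.15, 0.094] 5.79e-05 [-0.073  0.909  2.7    2.767  1.777 -1.739]
0.3 [0.555, 0.2, 0.094] 0.0 [ 0.141  0.816  2.693  2.994  1.634 -1.626]
0.3 [0.57, 0.19, 0.094] 0.0 [ 0.095  0.792  2.661  2.951  1.576 -1.632]
0.3 [0.58, 0.16, 0.094] 0.0 [-0.021  0.79   2.658  2.84   1.563 -1.665]
0.3 [0.57, 0.15, 0.094] 0.0 [-0.061  0.819  2.696  2.801  1.622 -1.698]
0.4 [0.555, 0.2, 0.094] 0.0 [ 0.148  0.65   2.63   3.001  1.308 -1.592]
0.4 [0.57, 0.19, 0.094] 0.0 [ 0.104  0.639  2.601  2.957  1.268 -1.59 ]
0.4 [0.58, 0.16, 0.094] 0.0 [-0.007  0.638  2.599  2.85   1.262 -1.601]
0.4 [0.57, 0.15, 0.094] 0.0 [-0.045  0.651  2.632  2.817  1.305 -1.62 ]
0.75 0.6
p [ 0.456 -0.748  0.572] q [-1.019  0.244  1.139 -0.287  0.786  0.342] az -1.259 e 0.564
p [ 0.656 -0.403  0.597] q [-0.315  0.232  1.099 -0.821  1.209  1.005] az -1.259 e 0.564
p [ 0.757 -0.019  0.6  ] q [ 0.295 
[... 1468 characters left out ...]
0.564
p [ 0.769 -0.489  0.695] q [-0.381  0.56   0.326 -0.71   1.491  0.647] az -1.259 e 0.564
p [ 0.866 -0.126  0.669] q [ 0.135  0.677  0.221 -1.03   1.697  0.912] az -1.183 e 0.498
p [0.829 0.197 0.645] q [ 0.543  0.73   0.221 -1.179  1.792  1.115] az -0.986 e 0.445
p [0.708 0.452 0.631] q [ 0.878  0.737  0.221 -1.179  1.839  1.27 ] az -0.699 e 0.470
p [0.521 0.649 0.624] q [ 1.203  0.74   0.221 -1.179  1.868  1.422] az -0.403 e 0.486
p [0.29  0.775 0.619] q [ 1.521  0.742  0.221 -1.179  1.886  1.574] az -0.104 e 0.495
p [0.035 0.823 0.616] q [ 1.836  0.743  0.221 -1.179  1.898  1.725] az 0.199 e 0.501
p [-0.219  0.792  0.615] q [ 2.148  0.744  0.221 -1.179  1.906  1.876] az 0.503 e 0.504
```

```bash
cat > p2.py <<'E'
from plan import *
np.set_printoptions(precision=3,suppress=True)
for R0 in (.9,1.0,1.1,1.2):
  for Z0 in(.6,.8,1.0):
    for kk in(5,10):
        q=np.array([-1.3437,.8526,.2214,.0823,1.0641,-.0793]);mx=0
        for i in range(100):
            p,A=fk(q,PV,1,1,3.1416);r=np.hypot(*p[:2]);er=p[:2]/r;et=np.array([-er[1],er[0]]);mx=max(mx,p[0])
            z=A.as_matrix()[:,2]
            if -1<np.arctan2(z[1],z[0]) and np.arctan2(z[1],z[0])>.295: break
            q=wstep(q,np.r_[et+er*(R0-r)*kk,(Z0-p[2])*kk])
        print(R0,Z0,kk,i,"maxx %.2f"%mx,end=" ");show(q)
E
python3 p2.py
```

```text
0.9 0.6 5 90 maxx 0.89 p [-0.288  0.74   0.512] q [ 2.223  0.844  0.221 -1.179  2.107  2.085] az 0.305 e 0.564
0.9 0.6 10 87 maxx 0.89 p [-0.101  0.849  0.56 ] q [ 1.985  0.814  0.221 -1.179  1.895  1.875] az 0.313 e 0.493
0.9 0.8 5 80 maxx 0.86 p [0.134 0.833 0.725] q [ 1.731  0.657  0.221 -1.179  1.69   1.449] az 0.323 e 0.376
0.9 0.8 10 80 maxx 0.87 p [0.239 0.841 0.766] q [ 1.604  0.644  0.221 -1.179  1.555  1.29 ] az 0.308 e 0.283
0.9 1.0 5 78 maxx 0.86 p [0.397 0.766 0.944] q [ 1.386  0.53   0.221 -1.179  1.24   0.773] az 0.322 e 0.009
0.9 1.0 10 80 maxx 0.88 p [0.46  0.75  0.974] q [ 1.292  0.531  0.221 -1.179  1.131  0.627] az 0.297 e -0.076
1.0 0.6 5 87 maxx 0.96 p [-0.036  0.914  0.534] q [ 1.898  0.864  0.221 -1.179  1.777  1.799] az 0.320 e 0.440
1.0 0.6 10 85 maxx 0.97 p [0.126 0.952 0.57 ] q [ 1.721  0.851  0.221 -1.179  1.621  1.642] az 0.298 e 0.367
1.0 0.8 5 81 maxx 0.95 p [0.289 0.896 0.74 ] q [ 1.543  0.706  0.221 -1.179  1.434  1.235] az 0.324 e 0.222
1.0 0.8 10 82 maxx 0.97 p [0.373 0.896 0.772] q [ 1.443  0.704  0.221 -1.179  1.308  1.101] az 0.320 e 0.138
1.0 1
[... 822 characters left out ...]
0.221 -1.179  0.619  0.449] az 0.298 e -0.340
1.2 0.6 5 86 maxx 1.13 p [0.439 1.027 0.558] q [ 1.388  0.937  0.221 -1.179  1.201  1.36 ] az 0.320 e 0.181
1.2 0.6 10 86 maxx 1.16 p [0.571 1.005 0.58 ] q [ 1.248  0.943  0.221 -1.179  1.05   1.242] az 0.310 e 0.106
1.2 0.8 5 85 maxx 1.11 p [0.646 0.911 0.75 ] q [ 1.132  0.815  0.221 -1.179  0.913  0.916] az 0.310 e -0.052
1.2 0.8 10 89 maxx 1.15 p [0.764 0.861 0.772] q [ 0.981  0.829  0.221 -1.179  0.737  0.785] az 0.302 e -0.147
1.2 1.0 5 89 maxx 1.09 p [0.789 0.754 0.923] q [ 0.868  0.724  0.221 -1.179  0.58   0.547] az 0.304 e -0.327
1.2 1.0 10 99 maxx 1.12 p [0.953 0.585 0.942] q [ 0.594  0.747  0.221 -1.179  0.357  0.472] az 0.230 e -0.436
```

```bash
cat > p3.py <<'E'
from plan import *
from rig import manip
np.set_printoptions(precision=3,suppress=True)
R0,Z0,kk,N=float(sys.argv[1]),float(sys.argv[2]),float(sys.argv[3]),int(sys.argv[4])
q=manip.get_state()["qpos"].copy();show(q)
for b in range(N//5):
    # mean tool-frame shift over 5 rows, then re-simulate
    qs=q.copy();S=[]
    for i in range(5):
        p,A=fk(qs,PV,1,1,3.1416);r=np.hypot(*p[:2]);er=p[:2]/r;et=np.array([-er[1],er[0]])
        d=np.r_[et+er*(R0-r)*kk,(Z0-p[2])*kk];d/=np.linalg.norm(d);S.append(A.inv().apply(d*40));qs=wstep(qs,d)
    s=np.round(np.mean(S,0));q=run(q,[list(s)+[0]]*5,.55);print(s,end=" ");show(q)
E
python3 p3.py .95 .8 8 40
```

```text
p [ 0.359 -1.127  0.508] q [-1.344  0.85   0.22   0.082  1.064 -0.079] az -1.259 e 0.561
[ 12. -15. -35.] p [ 0.394 -0.994  0.652] q [-1.258  0.672  0.225 -0.001  1.235  0.006] az -1.259 e 0.561
[  9. -26. -28.] p [ 0.48  -0.85   0.747] q [-1.069  0.553  0.221 -0.164  1.342  0.141] az -1.254 e 0.533
[  3. -36. -17.] p [ 0.613 -0.715  0.775] q [-0.785  0.531  0.221 -0.405  1.373  0.326] az -1.239 e 0.491
[ -0. -37. -16.] p [ 0.736 -0.572  0.776] q [-0.504  0.556  0.221 -0.642  1.389  0.509] az -1.211 e 0.437
[ -1. -35. -19.] p [ 0.829 -0.418  0.77 ] q [-0.249  0.594  0.221 -0.847  1.411  0.671] az -1.168 e 0.375
[  0. -33. -23.] p [ 0.885 -0.254  0.765] q [-0.016  0.634  0.221 -1.024  1.439  0.807] az -1.110 e 0.307
[  2. -31. -25.] p [ 0.91  -0.093  0.763] q [ 0.192  0.671  0.221 -1.174  1.465  0.913] az -1.039 e 0.235
[  3. -31. -26.] p [0.914 0.046 0.762] q [ 0.345  0.674  0.221 -1.179  1.464  0.951] az -0.891 e 0.231
```

```bash
python3 -m inch '[[1,12,-15,-35,0],[1,12,-15,-35,0],[1,12,-15,-35,0],[1,12,-15,-35,0],[1,12,-15,-35,0],[1,9,-26,-28,0],[1,9,-26,-28,0],[1,9,-26,-28,0],[1,9,-26,-28,0],[1,9,-26,-28,0],[1,3,-36,-17,0],[1,3,-36,-17,0],[1,3,-36,-17,0],[1,3,-36,-17,0],[1,3,-36,-17,0],[1,0,-37,-16,0],[1,0,-37,-16,0],[1,0,-37,-16,0],[1,0,-37,-16,0],[1,0,-37,-16,0]]'; python3 st.py;python3 p3.py .95 .8 8 60
```

```text
clock: 7.73
position: [0.7309, -0.5628, 0.7702]
ee_rot: [0.294, 0.686, -0.502, 0.437]
contact_force: [1.2, -0.7, 0.1]
width: 0.0856
7.7333 p [ 0.7309 -0.5628  0.7702] w 0.08562079240533466 q [-0.4954  0.5514  0.221  -0.6462  1.4231  0.5287]
x [ 0.114  -0.4324  0.8945] y [-0.9456 -0.3234 -0.0358] z [ 0.3048 -0.8417 -0.4457] F [ 1.1979 -0.745   0.0761] M [ 0.3815  0.1031 -0.0008]
p [ 0.731 -0.563  0.77 ] q [-0.495  0.551  0.221 -0.646  1.423  0.529] az -1.223 e 0.462
[  0. -36. -18.] p [ 0.826 -0.415  0.764] q [-0.247  0.594  0.221 -0.842  1.428  0.689] az -1.174 e 0.392
[  1. -33. -22.] p [ 0.883 -0.259  0.763] q [-0.024  0.631  0.221 -1.011  1.445  0.818] az -1.111 e 0.319
[  2. -32. -25.] p [ 0.909 -0.097  0.762] q [ 0.186  0.668  0.221 -1.161  1.466  0.927] az -1.037 e 0.244
[  2. -31. -26.] p [0.914 0.044 0.76 ] q [ 0.343  0.675  0.221 -1.179  1.467  0.971] az -0.895 e 0.234
[  1. -30. -26.] p [0.897 0.179 0.76 ] q [ 0.492  0.675  0.221 -1.179  1.469  1.006] az -0.748 e 0.235
[  0. -31. -26.] p [0.861 0.311 0.759] q [ 0.641  0.676  0.221 -1.179  1.467  1.042] az -0.597 e 0.234
[ -1. -30. -26.] p [0.805 0.435 0.76 ] q [ 0.79   0.675  0.221 -1.179  1.469  1.076] az -0.449 e 0.235
[ -2. -30. -26.] p [0.731 0.549 0.76 ] q [ 0.939  0.675  0.221 -1.179  1.47   1.11 ] az -0.301 e 0.235
[ -3. -30. -26.] p [0.641 0.651 0.76 ] q [ 1.088  0.674  0.221 -1.179  1.471  1.144] az -0.152 e 0.236
[ -4. -30. -26.] p [0.538 0.738 0.761] q [ 1.237  0.673  0.221 -1.179  1.471  1.178] az -0.004 e 0.235
[ -5. -30. -26.] p [0.422 0.81  0.761] q [ 1.386  0.673  0.221 -1.179  1.47   1.213] az 0.146 e 0.235
[ -6. -30. -26.] p [0.297 0.864 0.762] q [ 1.535  0.673  0.221 -1.179  1.469  1.247] az 0.296 e 0.234
```

```bash
python3 -m inch '[[1,0,-36,-18,0],[1,0,-36,-18,0],[1,0,-36,-18,0],[1,0,-36,-18,0],[1,0,-36,-18,0],[1,1,-33,-22,0],[1,1,-33,-22,0],[1,1,-33,-22,0],[1,1,-33,-22,0],[1,1,-33,-22,0],[1,2,-32,-25,0],[1,2,-32,-25,0],[1,2,-32,-25,0],[1,2,-32,-25,0],[1,2,-32,-25,0],[1,2,-31,-26,0],[1,2,-31,-26,0],[1,2,-31,-26,0],[1,2,-31,-26,0],[1,2,-31,-26,0]]'; python3 st.py;python3 p3.py .92 .75 8 60
```

```text
clock: 9.4
position: [0.9129, 0.0654, 0.7329]
ee_rot: [0.229, 0.691, -0.395, 0.561]
contact_force: [-0.1, 0.2, 0.3]
width: 0.085
9.4 p [0.9129 0.0654 0.7329] w 0.08502449095014324 q [ 0.367   0.6933  0.2214 -1.177   1.5104  0.9937]
x [ 0.0595 -0.2891  0.9555] y [-0.8026 -0.5829 -0.1264] z [ 0.5935 -0.7594 -0.2667] F [-0.065   0.2032  0.3489] M [0.3717 0.2751 0.0168]
p [0.913 0.065 0.733] q [ 0.367  0.693  0.221 -1.177  1.51   0.994] az -0.907 e 0.270
[ -6. -24. -32.] p [0.873 0.217 0.723] q [ 0.546  0.692  0.221 -1.179  1.564  1.042] az -0.772 e 0.302
[ -5. -26. -30.] p [0.821 0.353 0.716] q [ 0.71   0.694  0.221 -1.179  1.589  1.095] az -0.629 e 0.319
[ -5. -26. -30.] p [0.751 0.476 0.712] q [ 0.871  0.695  0.221 -1.179  1.607  1.146] az -0.483 e 0.330
[ -5. -26. -30.] p [0.664 0.584 0.711] q [ 1.028  0.692  0.221 -1.179  1.618  1.195] az -0.334 e 0.336
[ -7. -26. -29.] p [0.567 0.679 0.707] q [ 1.182  0.695  0.221 -1.179  1.624  1.249] az -0.186 e 0.341
[ -7. -26. -29.] p [0.458 0.755 0.708] q [ 1.332  0.694  0.221 -1.179  1.626  1.299] az -0.037 e 0.342
[ -9. -26. -29.] p [0.339 0.817 0.705] q [ 1.484  0.697  0.221 -1.179  1.627  1.352] az 0.114 e 0.343
[-10. -25. -29.] p [0.212 0.858 0.704] q [ 1.636  0.697  0.221 -1.179  1.629  1.404] az 0.262 e 0.345
[-11. -25. -29.] p [0.081 0.881 0.704] q [ 1.786  0.697  0.221 -1.179  1.629  1.455] az 0.413 e 0.344
[-12. -24. -29.] p [-0.051  0.882  0.705] q [ 1.936  0.696  0.221 -1.179  1.63   1.504] az 0.562 e 0.345
[-13. -24. -29.] p [-0.182  0.864  0.707] q [ 2.085  0.695  0.221 -1.179  1.628  1.554] az 0.714 e 0.344
[-15. -23. -29.] p [-0.31   0.827  0.705] q [ 2.237  0.696  0.221 -1.179  1.628  1.606] az 0.865 e 0.344
```

```bash
python3 -m inch '[[1,-3,-27,-29,0],[1,-3,-27,-29,0],[1,-3,-27,-29,0],[1,-3,-27,-29,0],[1,-3,-27,-29,0],[1,-4,-27,-29,0],[1,-4,-27,-29,0],[1,-4,-27,-29,0],[1,-4,-27,-29,0],[1,-4,-27,-29,0],[1,-4,-27,-29,0],[1,-4,-27,-29,0],[1,-4,-27,-29,0],[1,-4,-27,-29,0],[1,-4,-27,-29,0],[1,-5,-27,-29,0],[1,-5,-27,-29,0],[1,-5,-27,-29,0],[1,-5,-27,-29,0],[1,-5,-27,-29,0]]'; python3 st.py;python3 p3.py .93 .77 8 25
```

```text
clock: 11.07
position: [0.6773, 0.5888, 0.6894]
ee_rot: [0.015, 0.775, -0.262, 0.575]
contact_force: [-0.4, -0.1, 0.3]
width: 0.0854
11.0667 p [0.6773 0.5888 0.6894] w 0.08535613947988124 q [ 1.0174  0.716   0.2213 -1.177   1.6194  1.212 ]
x [ 0.2007 -0.3888  0.8992] y [-0.4235 -0.8621 -0.2783] z [ 0.8834 -0.325  -0.3377] F [-0.415  -0.0658  0.3301] M [0.1201 0.376  0.0171]
p [0.677 0.589 0.69 ] q [ 1.017  0.716  0.221 -1.177  1.619  1.212] az -0.353 e 0.344
[  1. -27. -29.] p [0.585 0.666 0.714] q [ 1.156  0.691  0.221 -1.179  1.61   1.234] az -0.199 e 0.331
[ -4. -29. -28.] p [0.485 0.743 0.722] q [ 1.299  0.686  0.221 -1.179  1.595  1.275] az -0.042 e 0.320
[ -7. -28. -28.] p [0.371 0.808 0.724] q [ 1.446  0.685  0.221 -1.179  1.587  1.32 ] az 0.111 e 0.315
[ -9. -28. -28.] p [0.247 0.857 0.724] q [ 1.595  0.687  0.221 -1.179  1.58   1.368] az 0.266 e 0.311
[-10. -27. -28.] p [0.117 0.885 0.725] q [ 1.744  0.687  0.221 -1.179  1.576  1.413] az 0.418 e 0.309
```

```bash
python3 -m inch '[[1,1,-27,-29,0],[1,1,-27,-29,0],[1,1,-27,-29,0],[1,1,-27,-29,0],[1,1,-27,-29,0],[1,-4,-29,-28,0],[1,-4,-29,-28,0],[1,-4,-29,-28,0],[1,-4,-29,-28,0],[1,-4,-29,-28,0],[1,-7,-28,-28,0],[1,-7,-28,-28,0],[1,-7,-28,-28,0],[1,-7,-28,-28,0],[1,-7,-28,-28,0],[1,-9,-28,-28,0],[1,-9,-28,-28,0],[1,-9,-28,-28,0],[1,-9,-28,-28,0],[1,-9,-28,-28,0]]'; python3 st.py;python3 p3.py .95 .8 8 5
```

```text
clock: 12.73
position: [0.2377, 0.8581, 0.6983]
ee_rot: [-0.206, 0.811, -0.107, 0.537]
contact_force: [-0.4, 0.3, 0.0]
width: 0.0851
12.7333 p [0.2377 0.8581 0.6983] w 0.08514997755478991 q [ 1.6048  0.7047  0.2213 -1.177   1.623   1.3982]
x [ 0.4    -0.3943  0.8274] y [ 0.0488 -0.8923 -0.4488] z [ 0.9152  0.2199 -0.3376] F [-0.4276  0.2582  0.0084] M [-0.0687  0.3703 -0.0084]
p [0.238 0.858 0.698] q [ 1.605  0.705  0.221 -1.177  1.623  1.398] az 0.236 e 0.344
[ -2. -31. -25.] p [0.137 0.881 0.726] q [ 1.721  0.685  0.221 -1.179  1.579  1.416] az 0.393 e 0.310
```

```bash
python3 -m inch '[[1,-2,-31,-25,0],[1,-2,-31,-25,0],[1,0,0,0,0]]'; python3 st.py
python3 - <<'E'
from h import *
from rig import *
t=eyes.get_image("top");f=t["frame"];cv2.imwrite("pics/t1.png",f[:,:,::-1])
best=None
# rack wood mask: brownish edges -> line fit along bottom rim edge
g=cv2.cvtColor(f,cv2.COLOR_RGB2HSV)
pts=[]
for c in range(335,428):
    col=f[250:305,c].astype(float); d=col[:,0]-col[:,2]  # red minus blue high for wood
    k=np.where((d[:-1]>45)&(d[1:]<=45))[0]
    if len(k): k=k[-1];pts.append((c,250+k+(d[k]-45)/(d[k]-d[k+1])))
pts=np.array(pts);v=cv2.fitLine(pts.astype(np.float32),cv2.DIST_HUBER,0,.01,.01).ravel();print(len(pts),v)
a=onz(t,v[2:]-v[:2]*45,0.0);b=onz(t,v[2:]+v[:2]*45,0.0);d=b-a;print("yaw(z0)",np.arctan2(d[0],-d[1]))
E
```

```text
clock: 12.98
position: [0.1909, 0.8704, 0.7056]
ee_rot: [-0.231, 0.811, -0.087, 0.531]
contact_force: [-0.9, -0.0, -0.1]
width: 0.0855
12.9833 p [0.1909 0.8704 0.7056] w 0.08545848820866203 q [ 1.659   0.6994  0.2204 -1.1764  1.6107  1.4079]
x [ 0.4208 -0.386   0.8209] y [ 0.1038 -0.8785 -0.4663] z [ 0.9012  0.2815 -0.3296] F [-0.9277 -0.0034 -0.1196] M [-0.1079  0.4449  0.0288]
93 [ 9.6284842e-01 -2.7004248e-01  3.8100000e+02  2.8115356e+02]
yaw(z0) 0.3045251661380218
```

View pics/t1.png

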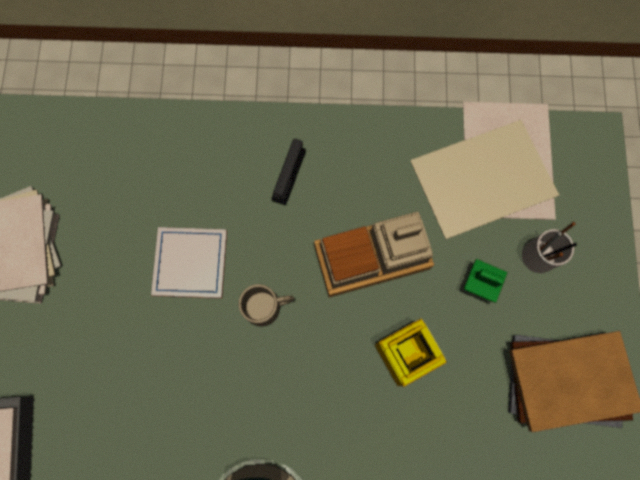

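```bash
cat > tr.py <<'E'
from plan import *
from rig import manip
import json
np.set_printoptions(precision=3,suppress=True)
# usage: waypoints json [[x,y,z],...], step mm ; prints tool-frame shift per leg & simulates
W=json.loads(sys.argv[1]);mm=float(sys.argv[2]);turn=[float(v) for v in sys.argv[3].split(",")] if len(sys.argv)>3 else [0]*9
q=manip.get_state()["qpos"].copy();show(q)
for k,g in enumerate(W):
    p,A=fk(q,PV,1,1,3.1416);v=np.array(g)-p;n=int(np.ceil(np.linalg.norm(v)*1000/mm))
    for i in range(n):
        p,A=fk(q,PV,1,1,3.1416);s=A.inv().apply((np.array(g)-p)*1000/(n-i));t=turn[k]/n
        if i in(0,n//2,n-1): print("   row",i,np.round(s,1),round(t,2))
        qn=step(q,s,t,.55)
        q=qn
        if i%5==4: print("  ",q)
    print("leg",k,"rows",n,end=" ");show(q)
E
python3 tr.py '[[0.62,0.62,0.65],[0.78,0.1,0.55],[0.597,-0.279,0.32]]' 40 0,0,60.4
```

```text
p [0.193 0.87  0.706] q [ 1.657  0.699  0.221 -1.177  1.611  1.408] az 0.300 e 0.336
   row 0 [17.7 22.2 25.7] 0.0
   [ 1.426  0.414  0.798 -1.084  1.302  1.585]
   row 6 [17.7 22.2 25.7] 0.0
   [ 1.134  0.29   1.038 -0.977  1.004  1.536]
   row 12 [17.7 22.2 25.7] 0.0
leg 0 rows 13 p [0.62 0.62 0.65] q [ 0.942  0.267  1.101 -0.872  0.831  1.434] az 0.300 e 0.336
   row 0 [13.3 37.1  2.3] 0.0
   [ 0.618  0.083  1.416 -0.644  0.513  1.203]
   row 7 [13.3 37.1  2.3] 0.0
   [0.186 0.009 1.58  0.331 0.337 0.165]
   row 13 [13.3 37.1  2.3] 0.0
leg 1 rows 14 p [0.78 0.1  0.55] q [-0.158  0.05   1.605  1.02   0.512 -0.602] az 0.300 e 0.336
   row 0 [ -9.9  35.1 -16.3] 5.03
   [-0.574  0.035  1.862  1.409  0.823 -0.754]
   row 6 [  9.1  35.4 -16.3] 5.03
   [-0.976  0.174  1.969  1.429  1.149 -0.667]
   row 11 [ 23.3  28.1 -16.3] 5.03
leg 2 rows 12 p [ 0.597 -0.279  0.32 ] q [-1.107  0.263  1.964  1.394  1.242 -0.599] az 0.300 e 0.336
```

```bash
python3 -m inch '[[1,18,22,26,0],[1,18,22,26,0],[1,18,22,26,0],[1,18,22,26,0],[1,18,22,26,0],[1,18,22,26,0],[1,18,22,26,0],[1,18,22,26,0],[1,18,22,26,0],[1,18,22,26,0],[1,18,22,26,0],[1,18,22,26,0],[1,18,22,26,0]]'; python3 st.py; python3 tr.py '[[0.70,0.1,0.45],[0.597,-0.279,0.32]]' 35 0,60
```

```text
clock: 14.12
position: [0.6435, 0.6171, 0.6426]
ee_rot: [-0.228, 0.811, -0.086, 0.532]
contact_force: [-1.4, 0.5, -0.1]
width: 0.0854
14.1167 p [0.6435 0.6171 0.6426] w 0.08540913050547562 q [ 0.9078  0.2819  1.0972 -0.8537  0.7987  1.4097]
x [ 0.4183 -0.3812  0.8244] y [ 0.1038 -0.8817 -0.4603] z [ 0.9023  0.2782 -0.3293] F [-1.3811  0.5034 -0.1481] M [-0.0984  0.4336  0.0057]
p [0.643 0.617 0.643] q [ 0.908  0.282  1.097 -0.854  0.799  1.41 ] az 0.299 e 0.336
   row 0 [ 3.9 34.4 -1.8] 0.0
   [ 0.674  0.095  1.478 -0.812  0.496  1.386]
   row 8 [ 3.9 34.4 -1.8] 0.0
   [ 0.328 -0.022  1.746 -0.151  0.184  0.668]
   [-0.105 -0.034  1.91   1.428  0.385 -1.048]
   row 15 [ 3.9 34.4 -1.8] 0.0
leg 0 rows 16 p [0.7  0.1  0.45] q [-0.192 -0.02   1.928  1.492  0.463 -1.148] az 0.299 e 0.336
   row 0 [ -0.5  31.9 -13. ] 5.0
   [-0.643  0.023  2.035  1.53   0.87  -0.987]
   row 6 [ 15.6  27.9 -13. ] 5.0
   [-1.002  0.182  2.011  1.439  1.163 -0.737]
   row 11 [ 25.9  18.7 -13. ] 5.0
leg 1 rows 12 p [ 0.597 -0.279  0.32 ] q [-1.107  0.262  1.965  1.394  1.241 -0.613] az 0.299 e 0.336
```

```bash
python3 tr.py '[[0.86,0.15,0.6],[0.597,-0.279,0.32]]' 36 0,60;python3 tr.py '[[0.75,0.3,0.3],[0.597,-0.279,0.32]]' 36 0,60
```

```text
p [0.643 0.617 0.643] q [ 0.908  0.282  1.097 -0.854  0.799  1.41 ] az 0.299 e 0.336
   row 0 [15.6 30.3  5.3] 0.0
   [ 0.618  0.157  1.296 -0.6    0.552  1.145]
   row 7 [15.6 30.3  5.3] 0.0
   [0.28  0.116 1.378 0.044 0.412 0.462]
   row 14 [15.6 30.3  5.3] 0.0
   [-0.039  0.168  1.349  0.694  0.512 -0.234]
leg 0 rows 15 p [0.86 0.15 0.6 ] q [-0.039  0.168  1.349  0.694  0.512 -0.234] az 0.299 e 0.336
   row 0 [-11.1  30.  -16.5] 3.75
   [-0.341  0.075  1.669  1.24   0.638 -0.571]
   row 8 [  5.4  31.5 -16.5] 3.75
   [-0.702  0.091  1.878  1.438  0.931 -0.662]
   [-1.047  0.224  1.964  1.413  1.2   -0.629]
   row 15 [ 18.8  25.9 -16.5] 3.75
leg 1 rows 16 p [ 0.597 -0.279  0.32 ] q [-1.107  0.262  1.965  1.394  1.241 -0.613] az 0.299 e 0.336
p [0.643 0.617 0.643] q [ 0.908  0.282  1.097 -0.854  0.799  1.41 ] az 0.299 e 0.336
   row 0 [-8.4 32.   8.6] 0.0
   [ 0.721  0.193  1.508 -1.064  0.458  1.673]
   row 7 [-8.9 32.2  8.9] 0.0
   [ 0.47   0.182  1.733 -1.179  0.153  1.751]
   row 13 [-23.9  52.3  20.5] 0.0
leg 0 rows 14 p [0.751 0.311 0.317] q [ 0.353  0.245  1.808 -1.179  0.111  1.715] az 0.235 e 0.521
   row 0 [  7.2  31.9 -14.7] 3.53
   [ 0.022  0.087  1.946  1.011  0.188 -0.329]
   row 8 [ 21.3  26.2 -13.3] 3.53
   [-0.454  0.03   2.022  1.277  0.579 -0.533]
   [-0.887  0.102  1.952  1.208  0.942 -0.407]
   row 16 [ 31.2  13.  -13.3] 3.53
leg 1 rows 17 p [ 0.597 -0.279  0.32 ] q [-1.017  0.159  1.886  1.171  1.052 -0.325] az 0.210 e 0.556
```

First route, 15 rows.

```bash
python3 -m inch '[[1,16,30,5,0],[1,16,30,5,0],[1,16,30,5,0],[1,16,30,5,0],[1,16,30,5,0],[1,16,30,5,0],[1,16,30,5,0],[1,16,30,5,0],[1,16,30,5,0],[1,16,30,5,0],[1,16,30,5,0],[1,16,30,5,0],[1,16,30,5,0],[1,16,30,5,0],[1,16,30,5,0]]'; python3 st.py; python3 tr.py '[[0.76,0.0,0.48],[0.597,-0.279,0.32]]' 36 60.5,0
```

```text
clock: 15.37
position: [0.8672, 0.0953, 0.6124]
ee_rot: [-0.212, 0.809, -0.094, 0.541]
contact_force: [0.8, 0.4, -0.1]
width: 0.0855
15.3667 p [0.8672 0.0953 0.6124] w 0.08549831446673357 q [-0.1169  0.1675  1.3239  0.7219  0.5525 -0.2804]
x [ 0.3977 -0.3818  0.8343] y [ 0.0776 -0.8921 -0.4452] z [ 0.9142  0.2418 -0.3252] F [ 0.7861  0.3908 -0.1081] M [-0.0617  0.397  -0.0424]
p [0.867 0.095 0.612] q [-0.117  0.167  1.324  0.722  0.553 -0.28 ] az 0.259 e 0.331
   row 0 [-19.5  22.6 -13. ] 10.08
   row 3 [ -5.4  29.3 -13. ] 10.08
   [-0.316  0.071  1.703  1.273  0.567 -0.059]
   row 5 [  5.   29.4 -13. ] 10.08
leg 0 rows 6 p [ 0.76 -0.    0.48] q [-0.364  0.062  1.769  1.363  0.598 -0.004] az 0.259 e 0.331
   row 0 [ 20.2  21.  -15. ] 0.0
   [-0.716  0.087  1.936  1.493  0.903 -0.347]
   row 5 [ 20.2  21.  -15. ] 0.0
   [-1.045  0.213  1.996  1.448  1.166 -0.592]
   row 10 [ 20.2  21.  -15. ] 0.0
leg 1 rows 11 p [ 0.597 -0.279  0.32 ] q [-1.102  0.247  1.993  1.429  1.206 -0.633] az 0.259 e 0.331
```

```bash
python3 -m inch '[[1,0,0,0,6.7],[1,0,0,0,6.7],[1,0,0,0,6.7],[1,0,0,0,6.7],[1,0,0,0,6.7],[1,0,0,0,6.7],[1,0,0,0,6.7],[1,0,0,0,6.7],[1,0,0,0,6.7],[1,0,0,0,0]]'; python3 st.py; python3 tr.py '[[0.76,0.0,0.48],[0.597,-0.279,0.32]]' 30 0,0
```

```text
clock: 16.2
position: [0.8706, 0.0615, 0.6091]
ee_rot: [-0.453, 0.634, -0.513, 0.36]
contact_force: [0.6, 0.7, 0.2]
width: 0.0857
16.2 p [0.8706 0.0615 0.6091] w 0.08565726976523713 q [-0.1545  0.1692  1.3242  0.7124  0.554   0.8169]
x [ 0.2141 -0.9768 -0.0081] y [-0.3252 -0.0635 -0.9435] z [ 0.9211  0.2046 -0.3312] F [0.5747 0.7217 0.1683] M [-0.096   0.3935 -0.029 ]
p [0.871 0.062 0.609] q [-0.154  0.169  1.324  0.712  0.554  0.817] az 0.219 e 0.338
   row 0 [  5.4  23.1 -10.2] 0.0
   row 3 [  5.4  23.1 -10.2] 0.0
   [-0.276  0.077  1.655  1.162  0.51   0.292]
   row 6 [  5.4  23.1 -10.2] 0.0
leg 0 rows 7 p [ 0.76 -0.    0.48] q [-0.336  0.052  1.774  1.338  0.536  0.075] az 0.219 e 0.338
   row 0 [ 18.4  17.1 -11.9] 0.0
   [-0.638  0.061  1.928  1.498  0.797 -0.253]
   row 6 [ 18.4  17.1 -11.9] 0.0
   [-0.937  0.146  2.007  1.493  1.047 -0.481]
   row 12 [ 18.4  17.1 -11.9] 0.0
leg 1 rows 13 p [ 0.597 -0.279  0.32 ] q [-1.093  0.228  2.015  1.452  1.164 -0.594] az 0.219 e 0.338
```

```bash
python3 -m inch '[[1,5,23,-10,0],[1,5,23,-10,0],[1,5,23,-10,0],[1,5,23,-10,0],[1,5,23,-10,0],[1,5,23,-10,0],[1,12,20,-11,0],[1,18,17,-12,0],[1,18,17,-12,0],[1,18,17,-12,0],[1,18,17,-12,0],[1,18,17,-12,0]]'; python3 st.py; python3 tr.py '[[0.597,-0.279,0.32]]' 30 0
```

```text
clock: 17.2
position: [0.6914, -0.1266, 0.4267]
ee_rot: [-0.442, 0.643, -0.497, 0.38]
contact_force: [0.7, -0.5, 0.2]
width: 0.0855
17.2 p [ 0.6914 -0.1266  0.4267] w 0.08554042443612321 q [-0.6793  0.0557  1.9219  1.4946  0.8232 -0.3116]
x [ 0.2173 -0.9748  0.0498] y [-0.3028 -0.1158 -0.946 ] z [ 0.928   0.1905 -0.3203] F [ 0.6837 -0.4916  0.1528] M [-0.1249  0.4511  0.0072]
p [ 0.691 -0.127  0.427] q [-0.679  0.056  1.922  1.495  0.823 -0.312] az 0.202 e 0.326
   row 0 [ 17.5  21.  -11.8] 0.0
   row 3 [ 17.5  21.  -11.8] 0.0
   [-0.985  0.162  2.019  1.504  1.077 -0.582]
   row 6 [ 17.5  21.  -11.8] 0.0
leg 0 rows 7 p [ 0.597 -0.279  0.32 ] q [-1.093  0.226  2.032  1.479  1.157 -0.674] az 0.202 e 0.326
```

```bash
python3 -m inch '[[1,14,17,-9,0],[1,10,12,-7,0],[1,7,8,-5,0],[1,4,4,-3,0],[1,2,2,-1,0],[1,0,0,0,0]]'; python3 st.py;  python3 -m inch '[[1,-20,0,0,0],[1,-40,0,0,0],[1,-40,0,0,0],[1,-40,0,0,0],[1,0,0,0,0],[1,0,0,0,0]]'; python3 st.py
```

```text
clock: 17.7
position: [0.6573, -0.186, 0.3917]
ee_rot: [-0.432, 0.645, -0.497, 0.387]
contact_force: [0.2, -0.1, 0.1]
width: 0.0852
17.7 p [ 0.6573 -0.186   0.3917] w 0.08523314817330176 q [-0.8359  0.0898  1.976   1.5058  0.939  -0.453 ]
x [ 0.2061 -0.976   0.07  ] y [-0.3068 -0.1324 -0.9425] z [ 0.9292  0.1728 -0.3267] F [ 0.2096 -0.094   0.1085] M [-0.0999  0.4568 -0.0029]
clock: 18.2
position: [0.629, -0.0442, 0.3855]
ee_rot: [-0.431, 0.647, -0.492, 0.392]
contact_force: [0.3, -0.3, 0.8]
width: 0.0854
18.2 p [ 0.629  -0.0442  0.3855] w 0.08538777184386753 q [-0.581  -0.0531  2.148   1.6681  0.719  -0.5144]
x [ 0.2091 -0.9745  0.0819] y [-0.2988 -0.1434 -0.9435] z [ 0.9311  0.1728 -0.3212] F [ 0.3227 -0.2694  0.7823] M [-0.1344  0.4175  0.0022]
```

```bash
cat > se.py <<'E'
from plan import *
from rig import manip
np.set_printoptions(precision=2,suppress=True)
q0=manip.get_state()["qpos"].copy();show(q0)
rng=np.random.default_rng(1);out=[]
dirs=[(a,b) for a in np.arange(-180,180,15) for b in(-15,0,20,40,60,80)]
for a,b in dirs:
    d=[np.cos(np.radians(a))*np.cos(np.radians(b)),np.sin(np.radians(a))*np.cos(np.radians(b)),np.sin(np.radians(b))]
    q=q0.copy()
    for i in range(30):
        q=wstep(q,d);p,A=fk(q,PV,1,1,3.1416);z=A.as_matrix()[:,2];az=np.arctan2(z[1],z[0]);e=np.arcsin(-z[2])
        if p[2]<.27 or abs(az-.19)>.2 : break
        w=p-.364*z
        if az>.27 and .2<e<.42 and np.hypot(*w[:2])>.12: out.append((i+1,a,b,az,e,q.copy(),p));break
out.sort(key=lambda o:o[0])
for o in out[:25]: print(o[0],o[1],o[2],"az %.3f e %.3f"%(o[3],o[4]),o[5],o[6])
E
python3 se.py
```

```text
p [ 0.63 -0.04  0.39] q [-0.58 -0.05  2.15  1.67  0.72 -0.51] az 0.183 e 0.327
11 165 -15 az 0.274 e 0.330 [-2.89 -0.16  2.64 -0.02  1.91 -1.64] [ 0.24 -0.    0.27]
11 165 0 az 0.280 e 0.329 [-2.89 -0.39  2.35 -0.04  2.42 -1.67] [ 0.23 -0.    0.39]
11 165 20 az 0.286 e 0.340 [-2.52 -0.53  2.03  0.85  2.71 -0.71] [ 0.28 -0.02  0.53]
14 120 0 az 0.288 e 0.221 [ 1.17  0.11  2.3   4.32  0.95 -2.32] [0.4  0.41 0.33]
14 165 40 az 0.292 e 0.341 [-2.43 -0.46  1.47  2.    2.71  0.57] [ 0.29 -0.02  0.75]
15 105 0 az 0.271 e 0.229 [ 1.05  0.26  2.03  4.32  0.84 -2.43] [0.5  0.51 0.34]
18 90 0 az 0.283 e 0.202 [ 0.95  0.49  1.66  4.32  0.72 -2.54] [0.64 0.64 0.34]
21 -180 0 az 0.274 e 0.328 [-2.89  0.33  1.67 -0.03  2.38 -1.66] [-0.19 -0.11  0.39]
21 165 60 az 0.271 e 0.281 [-2.89 -0.04  0.22  3.16  2.03  1.52] [0.25 0.   1.07]
22 135 40 az 0.283 e 0.414 [ 1.66  0.11  0.47 -1.18  1.81  2.1 ] [0.22 0.44 0.94]
25 75 20 az 0.272 e 0.240 [ 0.88  0.79  0.22 -0.73  0.99  2.13] [0.82 0.78 0.67]
25 120 40 az 0.280 e 0.275 [ 1.56  0.34  0.22 -1.18  1.65  2.05] [0.27 0.58 0.96]
26 -180 20 az 0.272 e 0.405 [-2.89  0.38  1.22 -0.04  2.71 -1.67] [-0.29 -0.14  0.51]
27 90 20 az 0.290 e 0.242 [ 1.16  0.76  0.22 -0.94  1.18  2.28] [0.6  0.88 0.69]
27 120 20 az 0.289 e 0.393 [ 1.71  0.61  0.22 -1.18  1.73  2.32] [0.16 0.79 0.75]
28 105 20 az 0.289 e 0.274 [ 1.46  0.72  0.22 -1.11  1.43  2.35] [0.36 0.89 0.72]
```

```bash
cat > se2.py <<'E'
from plan import *
from rig import manip
np.set_printoptions(precision=2,suppress=True)
q0=manip.get_state()["qpos"].copy();show(q0)
for a in(90,105,120,135,150):
  for b in(-10,0,10,20,30):
    d=[np.cos(np.radians(a))*np.cos(np.radians(b)),np.sin(np.radians(a))*np.cos(np.radians(b)),np.sin(np.radians(b))]
    q=q0.copy()
    for i in range(26):
        q=wstep(q,d);p,A=fk(q,PV,1,1,3.1416);z=A.as_matrix()[:,2];az=np.arctan2(z[1],z[0]);e=np.arcsin(-z[2])
        if az>.36: break
    print(a,b,i+1,"az %.3f e %.3f"%(az,e),q,p)
E
python3 se2.py
```

```text
p [ 0.63 -0.04  0.39] q [-0.58 -0.05  2.15  1.67  0.72 -0.51] az 0.183 e 0.327
90 -10 26 az 0.371 e 0.152 [ 1.11  0.98  1.18  4.32  0.81 -2.51] [0.65 0.91 0.15]
90 0 24 az 0.372 e 0.099 [ 1.07  0.76  1.29  4.32  0.77 -2.58] [0.65 0.85 0.31]
90 10 23 az 0.372 e 0.030 [ 1.03  0.61  1.33  4.32  0.73 -2.66] [0.65 0.8  0.44]
90 20 26 az 0.269 e 0.264 [ 1.15  0.75  0.22 -0.93  1.2   2.26] [0.61 0.86 0.69]
90 30 26 az 0.273 e 0.202 [ 1.12  0.62  0.22 -0.9   1.21  2.15] [0.6  0.78 0.81]
105 -10 23 az 0.374 e 0.192 [ 1.3   0.74  1.69  4.32  1.01 -2.27] [0.44 0.78 0.17]
105 0 21 az 0.369 e 0.138 [ 1.24  0.52  1.76  4.32  0.96 -2.4 ] [0.46 0.71 0.31]
105 10 20 az 0.361 e 0.070 [ 1.19  0.37  1.77  4.32  0.92 -2.52] [0.48 0.67 0.42]
105 20 26 az 0.244 e 0.315 [ 1.43  0.69  0.22 -1.09  1.48  2.32] [0.38 0.86 0.72]
105 30 26 az 0.253 e 0.241 [ 1.4   0.57  0.22 -1.1   1.46  2.21] [0.39 0.77 0.84]
120 -10 19 az 0.364 e 0.227 [ 1.41  0.51  2.2   4.32  1.15 -2.02] [0.33 0.56 0.2 ]
120 0 18 az 0.370 e 0.163 [ 1.35  0.31  2.19  4.32  1.09 -2.21] [0.35 0.53 0.3 ]
120 10 26 az 0.299 e 0.490 [ 1.69  0.49  0
[... 326 characters left out ...]
 2.25 -1.01  0.63  2.7 ] [0.29 0.22 0.42]
135 10 26 az 0.349 e 0.538 [ 1.96  0.24  0.94 -1.08  1.8   2.67] [0.02 0.6  0.66]
135 20 26 az 0.318 e 0.520 [ 1.95  0.35  0.55 -1.18  1.93  2.46] [0.02 0.62 0.76]
135 30 26 az 0.371 e 0.518 [ 1.84  0.37  0.24 -1.18  1.93  2.22] [0.09 0.6  0.85]
150 -10 16 az 0.368 e 0.356 [ 0.25 -0.75  2.7   1.76  0.11 -0.26] [0.24 0.18 0.26]
150 0 15 az 0.364 e 0.364 [ 0.92 -0.75  2.39 -1.03  0.62  2.7 ] [0.25 0.15 0.38]
150 10 16 az 0.388 e 0.381 [ 1.07 -0.75  2.1  -0.84  0.9   2.45] [0.25 0.16 0.5 ]
150 20 16 az 0.361 e 0.386 [ 0.65 -0.75  1.8  -0.34  0.95  1.86] [0.25 0.15 0.62]
150 30 26 az 0.306 e 0.392 [-0.38 -0.58  0.22  0.83  2.23  1.82] [-0.06  0.33  0.94]
```

```bash
cat > p4.py <<'E'
from plan import *
from rig import manip
np.set_printoptions(precision=2,suppress=True)
a,b,n,mm=[float(v) for v in sys.argv[1:5]]
d=np.array([np.cos(np.radians(a))*np.cos(np.radians(b)),np.sin(np.radians(a))*np.cos(np.radians(b)),np.sin(np.radians(b))])
q=manip.get_state()["qpos"].copy();show(q)
for i in range(int(n)):
    p,A=fk(q,PV,1,1,3.1416);print(np.round(A.inv().apply(d*mm),1),end=" ")
    q=wstep(q,d,mm);show(q)
E
python3 p4.py 120 -10 19 40
```

```text
p [ 0.63 -0.04  0.39] q [-0.58 -0.05  2.15  1.67  0.72 -0.51] az 0.183 e 0.327
[-37.9   7.5 -10.2] p [ 0.61 -0.01  0.38] q [-0.52 -0.09  2.2   1.73  0.66 -0.55] az 0.183 e 0.327
[-37.9   7.5 -10.2] p [0.59 0.02 0.37] q [-0.43 -0.13  2.26  1.81  0.6  -0.59] az 0.183 e 0.327
[-37.9   7.5 -10.2] p [0.57 0.06 0.36] q [-0.33 -0.17  2.3   1.92  0.52 -0.66] az 0.183 e 0.327
[-37.9   7.5 -10.2] p [0.55 0.09 0.36] q [-0.19 -0.19  2.34  2.11  0.42 -0.8 ] az 0.183 e 0.327
[-37.9   7.5 -10.2] p [0.53 0.13 0.35] q [-0.03 -0.2   2.37  2.47  0.33 -1.08] az 0.183 e 0.327
[-37.9   7.5 -10.2] p [0.51 0.16 0.34] q [ 0.16 -0.2   2.39  3.06  0.29 -1.58] az 0.183 e 0.327
[-37.9   7.5 -10.2] p [0.49 0.19 0.34] q [ 0.36 -0.18  2.4   3.64  0.36 -2.07] az 0.183 e 0.327
[-37.9   7.5 -10.2] p [0.47 0.23 0.33] q [ 0.56 -0.14  2.4   3.99  0.49 -2.32] az 0.183 e 0.327
[-37.9   7.5 -10.2] p [0.45 0.26 0.32] q [ 0.75 -0.09  2.38  4.2   0.62 -2.42] az 0.183 e 0.327
[-37.9   7.5 -10.2] p [0.43 0.3  0.31] q [ 0.91 -0.03  2.37  4.32  0.75 -2.44] az 0.185 e 0.325
[-37.9   7.5 -10.2] p [0.42 0.33 0.3 ] q [ 1.01  0.04  2.37  4.32  0.84 -2.36] az 0.201 e 0.312
[-38.1   7.4  -9.7] p [0.41 0.35 0.29] q [ 1.09  0.11  2.37  4.32  0.91 -2.29] az 0.218 e 0.300
[-38.2   7.3  -9.3] p [0.4  0.38 0.27] q [ 1.16  0.17  2.36  4.32  0.97 -2.22] az 0.237 e 0.288
[-38.4   7.1  -8.7] p [0.39 0.41 0.26] q [ 1.21  0.24  2.35  4.32  1.02 -2.17] az 0.256 e 0.277
[-38.5   7.   -8.1] p [0.37 0.44 0.25] q [ 1.26  0.3   2.33  4.32  1.06 -2.12] az 0.277 e 0.266
[-38.7   6.9  -7.5] p [0.36 0.47 0.23] q [ 1.31  0.36  2.3   4.32  1.09 -2.08] az 0.298 e 0.255
[-38.8   6.9  -6.8] p [0.35 0.5  0.22] q [ 1.35  0.41  2.27  4.32  1.11 -2.05] az 0.320 e 0.245
[-39.    6.8  -6. ] p [0.34 0.53 0.21] q [ 1.38  0.46  2.24  4.32  1.13 -2.03] az 0.342 e 0.236
[-39.1   6.7  -5.3] p [0.33 0.56 0.2 ] q [ 1.41  0.51  2.2   4.32  1.15 -2.02] az 0.364 e 0.227
```

```bash
cat > p5.py <<'E'
from plan import *
from rig import manip
import json
np.set_printoptions(precision=2,suppress=True)
q=manip.get_state()["qpos"].copy();show(q)
for a,b,n,mm in json.loads(sys.argv[1]):
    d=np.array([np.cos(np.radians(a))*np.cos(np.radians(b)),np.sin(np.radians(a))*np.cos(np.radians(b)),np.sin(np.radians(b))])
    for i in range(int(n)):
        p,A=fk(q,PV,1,1,3.1416);s=A.inv().apply(d*mm)
        q=wstep(q,d,mm)
        if i%3==0 or i==n-1:print(i,np.round(s,1),end=" ");show(q)
E
python3 p5.py '[[100,-35,6,35],[125,0,12,35]]'
```

```text
p [ 0.63 -0.04  0.39] q [-0.58 -0.05  2.15  1.67  0.72 -0.51] az 0.183 e 0.327
0 [-30.2  16.4   6.7] p [ 0.62 -0.02  0.37] q [-0.51 -0.05  2.21  1.79  0.67 -0.63] az 0.183 e 0.327
3 [-30.2  16.4   6.7] p [0.61 0.07 0.31] q [-0.24  0.02  2.35  2.37  0.59 -1.12] az 0.183 e 0.327
5 [-30.2  16.4   6.7] p [0.6  0.13 0.26] q [-0.03  0.11  2.43  2.81  0.66 -1.46] az 0.183 e 0.327
0 [-32.1   1.9 -13.7] p [0.58 0.15 0.26] q [ 0.09  0.09  2.45  2.99  0.65 -1.57] az 0.183 e 0.327
3 [-32.1   1.9 -13.7] p [0.52 0.24 0.26] q [ 0.5   0.09  2.46  3.62  0.69 -1.94] az 0.183 e 0.327
6 [-32.1   1.9 -13.7] p [0.46 0.33 0.26] q [ 0.9   0.14  2.39  4.15  0.83 -2.2 ] az 0.183 e 0.327
9 [-32.3   1.8 -13.4] p [0.41 0.4  0.25] q [ 1.14  0.24  2.33  4.32  0.97 -2.2 ] az 0.217 e 0.306
11 [-32.8   1.4 -12.2] p [0.39 0.45 0.24] q [ 1.24  0.32  2.3   4.32  1.04 -2.14] az 0.262 e 0.281
```

Better conditioned. Executing and adding the roll correction (tool x back to level) here.

```bash
python3 -m inch '[[1,-30,16,7,0.5],[1,-30,16,7,0.5],[1,-30,16,7,0.5],[1,-30,16,7,0.5],[1,-30,16,7,0.5],[1,-30,16,7,0.5],[1,-32,2,-14,0.5],[1,-32,2,-14,0.5],[1,-32,2,-14,0.5],[1,-32,2,-14,0]]'; python3 st.py;python3 p5.py '[[120,0,14,35]]'
```

```text
clock: 19.03
position: [0.5526, 0.2031, 0.2959]
ee_rot: [-0.446, 0.623, -0.511, 0.389]
contact_force: [0.5, -0.2, 0.9]
width: 0.0852
19.0333 p [0.5526 0.2031 0.2959] w 0.0852014278423159 q [ 0.3302  0.0328  2.4098  3.4267  0.5827 -1.7924]
x [ 0.1754 -0.9841  0.0294] y [-0.2899 -0.0801 -0.9537] z [ 0.9408  0.1588 -0.2993] F [ 0.4613 -0.2149  0.8659] M [-0.0295  0.3939  0.0153]
p [0.55 0.2  0.3 ] q [ 0.33  0.03  2.41  3.43  0.58 -1.79] az 0.167 e 0.304
0 [-32.9   2.6 -11.7] p [0.54 0.23 0.3 ] q [ 0.47  0.04  2.4   3.66  0.62 -1.94] az 0.167 e 0.304
3 [-32.9   2.6 -11.7] p [0.48 0.32 0.3 ] q [ 0.86  0.1   2.33  4.17  0.78 -2.23] az 0.167 e 0.304
6 [-33.    2.5 -11.3] p [0.44 0.41 0.28] q [ 1.09  0.21  2.27  4.32  0.94 -2.23] az 0.200 e 0.280
9 [-33.6   2.1  -9.5] p [0.41 0.48 0.26] q [ 1.22  0.33  2.22  4.32  1.03 -2.14] az 0.260 e 0.241
12 [-34.1   1.8  -7.5] p [0.38 0.56 0.25] q [ 1.31  0.43  2.14  4.32  1.09 -2.1 ] az 0.322 e 0.205
13 [-34.3   1.7  -6.9] p [0.37 0.58 0.24] q [ 1.34  0.47  2.1   4.32  1.11 -2.09] az 0.343 e 0.193
```

```bash
for d in "140,-15" "150,0" "135,-25" "160,20" "150,30"; do echo $d; python3 p5.py "[[$d,15,35]]"|tail -3; done
```

```text
140,-15
9 [-27.2  14.  -17. ] p [0.34 0.4  0.18] q [ 1.36  0.44  2.47  4.32  1.2  -1.79] az 0.251 e 0.276
12 [-28.3  13.8 -15.3] p [0.3  0.45 0.14] q [ 1.48  0.59  2.45  4.32  1.27 -1.66] az 0.325 e 0.264
14 [-29.   13.7 -13.9] p [0.27 0.49 0.11] q [ 1.54  0.67  2.41  4.32  1.29 -1.6 ] az 0.376 e 0.260
150,0
9 [-24.8   6.  -23.9] p [0.32 0.35 0.25] q [ 1.35  0.22  2.55  4.32  1.17 -1.92] az 0.291 e 0.240
12 [-26.6   5.4 -22.1] p [0.28 0.39 0.23] q [ 1.49  0.34  2.56  4.32  1.26 -1.78] az 0.371 e 0.215
14 [-27.8   5.1 -20.7] p [0.26 0.42 0.22] q [ 1.56  0.41  2.55  4.32  1.29 -1.71] az 0.427 e 0.202
135,-25
9 [-26.7  18.7 -12.6] p [0.35 0.42 0.14] q [ 1.34  0.56  2.44  4.32  1.22 -1.73] az 0.211 e 0.295
12 [-27.5  18.6 -11.1] p [0.31 0.47 0.08] q [ 1.45  0.72  2.39  4.32  1.27 -1.6 ] az 0.278 e 0.289
14 [-27.9  18.6 -10. ] p [0.29 0.51 0.05] q [ 1.5   0.81  2.34  4.32  1.28 -1.55] az 0.324 e 0.289
160,20
9 [-19.3  -6.3 -28.5] p [0.33 0.28 0.35] q [ 1.19 -0.15  2.52  4.32  0.97 -2.28] az 0.303 e 0.187
12 [-21.3  -7.8 -26.7] p [0.3  0.3  0.35] q [ 1.35 -0.11  2.56  4.32  1.09 -2.2 ] az 0.376 e 0.136
14 [-22.5  -8.6 -25.3] p [0.28 0.32 0.36] q [ 1.44 -0.09  2.56  4.32  1.15 -2.16] az 0.424 e 0.103
150,30
9 [-21.8 -13.5 -23.8] p [0.37 0.32 0.39] q [ 1.11 -0.16  2.39  4.32  0.88 -2.4 ] az 0.304 e 0.159
12 [-23.3 -15.  -21.4] p [0.34 0.35 0.42] q [ 1.26 -0.14  2.38  4.32  0.99 -2.37] az 0.370 e 0.093
14 [-24.2 -15.9 -19.7] p [0.31 0.37 0.43] q [ 1.35 -0.12  2.36  4.32  1.06 -2.36] az 0.413 e 0.049
```

```bash
python3 -m inch '[[1,-25,14,-20,0.5],[1,-25,14,-20,0.5],[1,-25,14,-20,0.5],[1,-25,14,-20,0.5],[1,-26,14,-19,0],[1,-26,14,-19,0],[1,-26,14,-18,0],[1,-26,14,-18,0],[1,-27,14,-18,0],[1,-27,14,-17,0],[1,-28,14,-17,0],[1,-28,14,-16,0],[1,-28,14,-16,0]]'; python3 st.py;python3 p5.py '[[140,-10,6,35]]'
```

```text
clock: 20.12
position: [0.2995, 0.4759, 0.1588]
ee_rot: [-0.521, 0.622, -0.472, 0.344]
contact_force: [-0.4, 0.0, 0.3]
width: 0.0855
20.1167 p [0.2995 0.4759 0.1588] w 0.08545654671544838 q [ 1.4767  0.5772  2.3999  4.3194  1.2824 -1.6602]
x [ 0.3173 -0.9461 -0.0647] y [-0.2295 -0.0104 -0.9733] z [ 0.9201  0.3237 -0.2204] F [-0.4297  0.0326  0.3397] M [-0.1188  0.4125  0.0398]
p [0.3  0.48 0.16] q [ 1.48  0.58  2.4   4.32  1.28 -1.66] az 0.338 e 0.222
0 [-28.9  11.7 -15.8] p [0.29 0.49 0.15] q [ 1.51  0.61  2.38  4.32  1.29 -1.64] az 0.365 e 0.218
3 [-30.1  11.7 -13.6] p [0.25 0.55 0.12] q [ 1.59  0.7   2.31  4.32  1.31 -1.61] az 0.442 e 0.207
5 [-30.7  11.6 -12.1] p [0.22 0.59 0.1 ] q [ 1.64  0.74  2.25  4.32  1.31 -1.61] az 0.493 e 0.201
```

```bash
python3 -m inch '[[1,-24,9,-13,-1],[1,-10,4,-6,-1],[1,0,0,0,-1]]'; python3 st.py;python3 tr.py '[[0.56,0.18,0.27],[0.62,0.0,0.28],[0.598,-0.279,0.30]]' 25
```

```text
clock: 20.37
position: [0.2831, 0.5051, 0.1427]
ee_rot: [-0.52, 0.64, -0.446, 0.348]
contact_force: [-0.1, -0.3, 0.6]
width: 0.0855
20.3667 p [0.2831 0.5051 0.1427] w 0.08550336537872244 q [ 1.5144  0.6263  2.3654  4.3183  1.2926 -1.6932]
x [ 0.3601 -0.9327 -0.0189] y [-0.2086 -0.0607 -0.9761] z [ 0.9093  0.3554 -0.2164] F [-0.1121 -0.3352  0.6028] M [-0.1699  0.4534  0.0083]
p [0.283 0.505 0.142] q [ 1.514  0.626  2.365  4.318  1.293 -1.693] az 0.373 e 0.218
   row 0 [22.3 -9.   6. ] 0.0
   [ 1.226  0.528  2.563  4.005  1.32  -1.591]
   row 9 [22.3 -9.   6. ] 0.0
   [ 0.756  0.401  2.681  3.531  1.298 -1.575]
   [ 0.185  0.23   2.64   2.934  1.086 -1.495]
   row 17 [22.3 -9.   6. ] 0.0
leg 0 rows 18 p [0.56 0.18 0.27] q [-0.084  0.167  2.549  2.596  0.978 -1.33 ] az 0.373 e 0.218
   row 0 [23.7 -1.4 -1.4] 0.0
   row 4 [23.7 -1.4 -1.4] 0.0
   [-0.486  0.19   2.46   2.128  1.057 -1.129]
   row 7 [23.7 -1.4 -1.4] 0.0
leg 1 rows 8 p [0.62 0.   0.28] q [-0.643  0.227  2.369  1.946  1.102 -1.034] az 0.373 e 0.218
   row 0 [ 21.    0.2 -10.3] 0.0
   [-0.909  0.269  2.246  1.675  1.225 -0.911]
   row 6 [ 21.    0.2 -10.3] 0.0
   [-1.084  0.342  2.071  1.508  1.333 -0.803]
   row 11 [ 21.    0.2 -10.3] 0.0
leg 2 rows 12 p [ 0.598 -0.279  0.3  ] q [-1.135  0.376  1.991  1.461  1.372 -0.759] az 0.373 e 0.218
```

```bash
python3 -m inch '[[1,22,-9,6,0],[1,22,-9,6,0],[1,22,-9,6,0],[1,22,-9,6,0],[1,22,-9,6,0],[1,22,-9,6,0],[1,22,-9,6,0],[1,22,-9,6,0],[1,22,-9,6,0],[1,22,-9,6,0],[1,22,-9,6,0],[1,22,-9,6,0],[1,22,-9,6,0],[1,22,-9,6,0],[1,22,-9,6,0],[1,22,-9,6,0],[1,22,-9,6,0],[1,22,-9,6,0]]'; python3 st.py;python3 tr.py '[[0.62,0.0,0.28],[0.598,-0.279,0.30]]' 25
```

```text
clock: 21.87
position: [0.5669, 0.1591, 0.2922]
ee_rot: [-0.523, 0.63, -0.444, 0.364]
contact_force: [-0.0, 0.5, 0.6]
width: 0.0851
21.8667 p [0.5669 0.1591 0.2922] w 0.08512225215976085 q [-0.1443  0.1267  2.5289  2.5396  0.9636 -1.2914]
x [ 0.3408 -0.9401 -0.0066] y [-0.1793 -0.0582 -0.9821] z [ 0.9229  0.3359 -0.1884] F [-0.0108  0.4509  0.5692] M [-0.1507  0.4117  0.0144]
p [0.567 0.159 0.292] q [-0.144  0.127  2.529  2.54   0.964 -1.291] az 0.349 e 0.190
   row 0 [24.   1.6 -0.3] 0.0
   row 3 [24.   1.6 -0.3] 0.0
   [-0.53   0.205  2.453  2.124  1.095 -1.149]
   row 6 [24.   1.6 -0.3] 0.0
leg 0 rows 7 p [0.62 0.   0.28] q [-0.634  0.245  2.398  2.014  1.131 -1.109] az 0.349 e 0.190
   row 0 [21.2  0.  -9.8] 0.0
   [-0.908  0.281  2.275  1.729  1.24  -0.976]
   row 6 [21.2  0.  -9.8] 0.0
   [-1.086  0.349  2.101  1.552  1.339 -0.858]
   row 11 [21.2  0.  -9.8] 0.0
leg 1 rows 12 p [ 0.598 -0.279  0.3  ] q [-1.139  0.383  2.02   1.503  1.375 -0.811] az 0.349 e 0.190
```

```bash
python3 -m inch '[[1,24,1,0,0],[1,24,1,0,0],[1,24,1,0,0],[1,24,1,0,0],[1,24,1,0,0],[1,24,1,0,0],[1,22,0,-8,0],[1,21,0,-10,0],[1,21,0,-10,0],[1,21,0,-10,0],[1,21,0,-10,0],[1,21,0,-10,0],[1,21,0,-10,0],[1,21,0,-10,0],[1,16,0,-8,0],[1,12,0,-6,0],[1,8,0,-4,0],[1,4,0,-2,0],[1,0,0,0,0]]'; python3 st.py;python3 tr.py '[[0.598,-0.279,0.30]]' 25
```

```text
clock: 23.45
position: [0.5822, -0.2464, 0.3332]
ee_rot: [-0.513, 0.623, -0.437, 0.396]
contact_force: [0.3, -0.2, 0.0]
width: 0.0855
23.45 p [ 0.5822 -0.2464  0.3332] w 0.0855296040709205 q [-1.1403  0.2872  2.1058  1.5551  1.3668 -0.8562]
x [ 0.3039 -0.9516  0.0453] y [-0.1378 -0.091  -0.9863] z [ 0.9427  0.2935 -0.1588] F [ 0.3167 -0.1824  0.0299] M [-0.1547  0.5192  0.0408]
p [ 0.582 -0.246  0.333] q [-1.14   0.287  2.106  1.555  1.367 -0.856] az 0.302 e 0.159
   row 0 [17.1 16.7  5.3] 0.0
   row 1 [17.1 16.7  5.3] 0.0
leg 0 rows 2 p [ 0.598 -0.279  0.3  ] q [-1.139  0.382  2.068  1.568  1.365 -0.914] az 0.302 e 0.159
```

```bash
python3 -m inch '[[1,9,8,3,1.3],[1,9,9,3,1.3],[1,8,9,3,0],[1,5,5,2,0],[1,0,0,0,0]]'; python3 st.py
python3 - <<'E'
from h import *
from rig import *
for n in("side","top"):
    p=eyes.get_image(n);cv2.imwrite(f"pics/{n}2.png",p["frame"][:,:,::-1])
    r0,r1,c0,c1={"side":(90,240,290,450),"top":(170,300,340,500)}[n]
    cv2.imwrite(f"pics/{n}2c.png",cv2.resize(p["frame"][r0:r1,c0:c1,::-1],None,fx=4,fy=4,interpolation=cv2.INTER_CUBIC))
E
```

```text
clock: 23.87
position: [0.599, -0.2733, 0.2974]
ee_rot: [-0.524, 0.613, -0.452, 0.382]
contact_force: [0.2, 0.2, 0.3]
width: 0.0854
23.8667 p [ 0.599  -0.2733  0.2974] w 0.08536332696651232 q [-1.1317  0.3838  2.076   1.5717  1.3625 -0.8725]
x [ 0.3003 -0.9538 -0.0058] y [-0.1543 -0.0426 -0.9871] z [ 0.9413  0.2974 -0.16  ] F [0.2232 0.1836 0.2729] M [-0.173   0.4318  0.0038]
```

View pics/side2c.png

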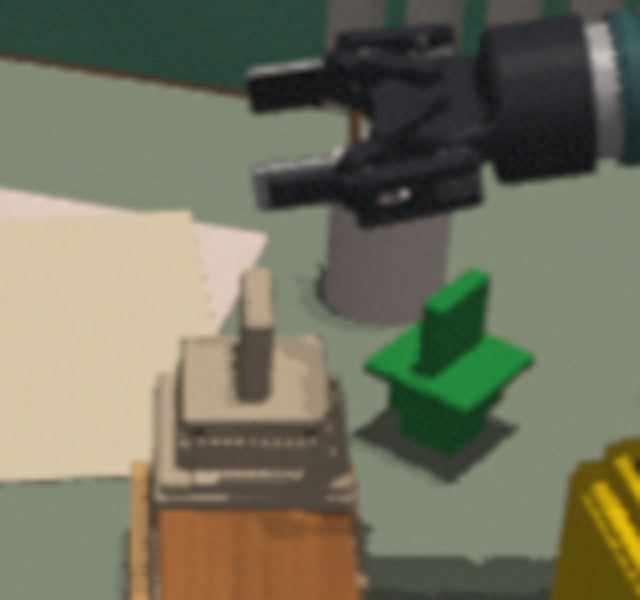

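View pics/top2c.png

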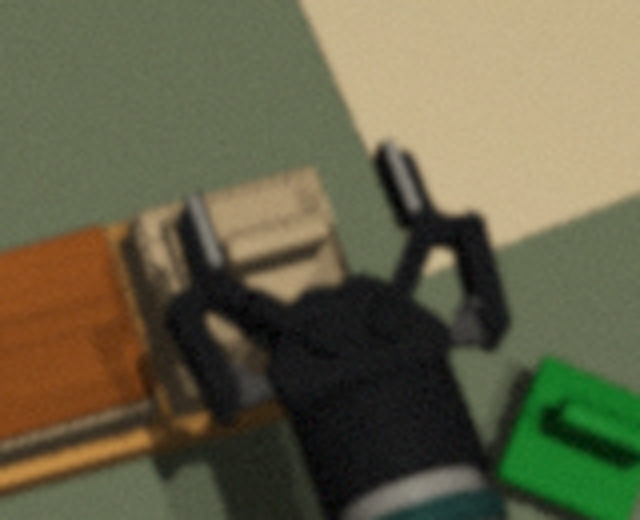

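The gripper is nearly level and lined up with the lid's x (az 0.30, 9° down). Descending so the fingers straddle the grip ends.

```bash
python3 -m inch '[[1,1,14,3,0],[1,1,18,3,0],[1,1,18,3,0],[1,1,16,3,0],[1,1,12,2,0],[1,0,8,1,0],[1,0,0,0,0]]'; python3 st.py
python3 - <<'E'
from rig import manip
import numpy as np
from scipy.spatial.transform import Rotation as R
s=manip.get_state();q=s["ee_rot"];M=R.from_quat([q[1],q[2],q[3],q[0]])
print(M.inv().apply(np.array([.603,-.2775,.181])-s["position"])*1000)
E
```

```text
clock: 24.55
position: [0.6023, -0.2738, 0.2111]
ee_rot: [-0.525, 0.614, -0.448, 0.383]
contact_force: [-0.9, -0.2, -0.1]
width: 0.0852
24.55 p [ 0.6023 -0.2738  0.2111] w 0.08524398778555857 q [-1.1269  0.5512  2.142   1.6235  1.3728 -1.1176]
x [ 0.3052 -0.9523  0.0004] y [-0.1474 -0.0476 -0.9879] z [ 0.9408  0.3014 -0.1549] F [-0.9485 -0.2469 -0.1081] M [-0.1301  0.4376 -0.071 ]
[ 3.69814347 29.82639742  4.24848302]
```

```bash
python3 -m inch '[[1,2,10,2,0],[1,2,10,2,0],[1,1,8,1,0],[1,0,4,0,0],[1,0,0,0,0]]'; python3 st.py
python3 - <<'E'
from h import *
from rig import *
from scipy.spatial.transform import Rotation as R
s=manip.get_state();q=s["ee_rot"];M=R.from_quat([q[1],q[2],q[3],q[0]])
print(M.inv().apply(np.array([.603,-.2775,.181])-s["position"])*1000)
for n in("side","top"):
    p=eyes.get_image(n)
    r0,r1,c0,c1={"side":(120,240,300,420),"top":(190,290,350,470)}[n]
    cv2.imwrite(f"pics/{n}3c.png",cv2.resize(p["frame"][r0:r1,c0:c1,::-1],None,fx=5,fy=5,interpolation=cv2.INTER_CUBIC))
E
```

```text
clock: 24.97
position: [0.6044, -0.2792, 0.178]
ee_rot: [-0.525, 0.614, -0.446, 0.385]
contact_force: [-0.2, 0.1, 1.0]
width: 0.0855
24.9667 p [ 0.6044 -0.2792  0.178 ] w 0.08554354618775274 q [-1.1278  0.6232  2.1484  1.6391  1.3796 -1.2012]
x [ 0.3055 -0.9522  0.0042] y [-0.1443 -0.0506 -0.9882] z [ 0.9412  0.3013 -0.1529] F [-0.2261  0.0734  1.0016] M [-0.205   0.4896  0.0612]
[-2.02204725 -2.87082835 -1.31172206]
```

View pics/side3c.png

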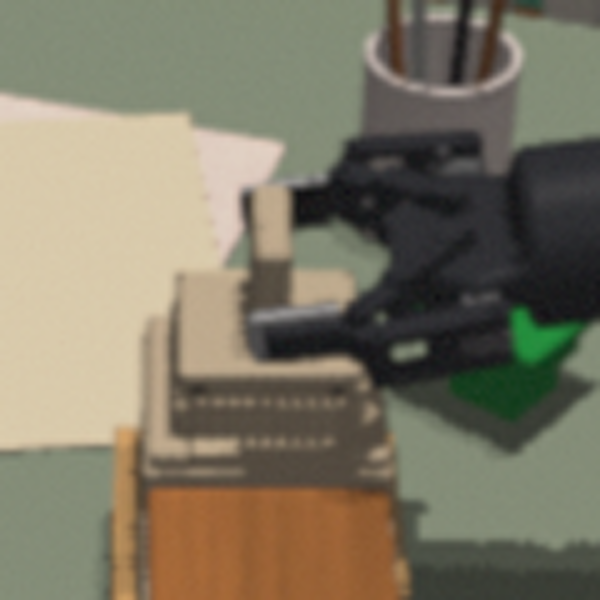

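View pics/top3c.png

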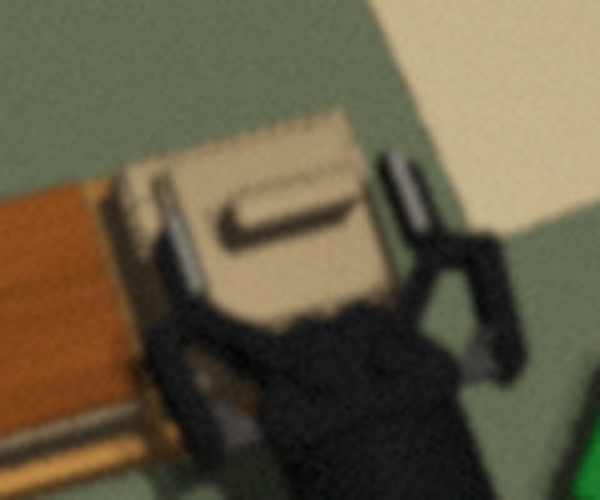

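```bash
python3 -m inch '[[1,-2,-2,-1,0],[1,-1,-1,0,0],[0.6,0,0,0,0],[0.45,0,0,0,0],[0.45,0,0,0,0],[0.45,0,0,0,0]]' 20; python3 st.py
python3 - <<'E'
from h import *
from rig import *
for n in("top","side"):
    p=eyes.get_image(n)
    r0,r1,c0,c1={"side":(120,240,300,420),"top":(190,290,350,470)}[n]
    cv2.imwrite(f"pics/{n}4c.png",cv2.resize(p["frame"][r0:r1,c0:c1,::-1],None,fx=5,fy=5,interpolation=cv2.INTER_CUBIC))
E
```

```text
clock: 25.57
position: [0.603, -0.2765, 0.1844]
ee_rot: [-0.524, 0.614, -0.445, 0.387]
contact_force: [1.0, 0.5, 0.2]
width: 0.0617
25.5667 p [ 0.603  -0.2765  0.1844] w 0.061743888292909124 q [-1.1283  0.6096  2.1538  1.6393  1.3806 -1.1976]
x [ 0.3047 -0.9524  0.0085] y [-0.1412 -0.054  -0.9885] z [ 0.9419  0.3    -0.1509] F [0.9899 0.5353 0.2257] M [-0.1505  0.4284 -0.0087]
```

View pics/top4c.png

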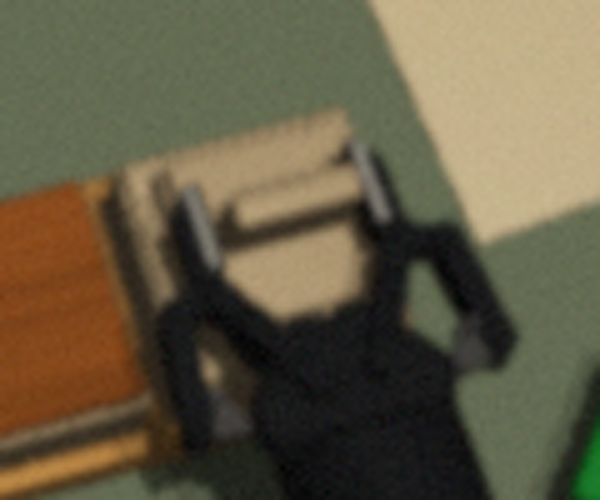

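View pics/side4c.png

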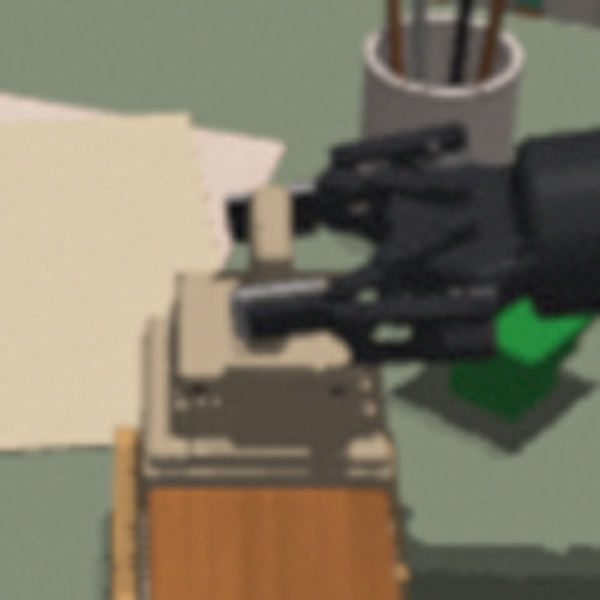

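```bash
python3 -m inch '[[-1,0,0,0,0],[-1,0,0,0,0],[-1,0,0,0,0],[-1,0,0,0,0]]' 55; python3 st.py
```

```text
clock: 26.0
position: [0.6032, -0.2795, 0.1845]
ee_rot: [-0.524, 0.613, -0.447, 0.388]
contact_force: [0.1, -3.4, -0.2]
width: 0.0529
26.0 p [ 0.6032 -0.2795  0.1845] w 0.05290931749614675 q [-1.13    0.6101  2.1521  1.6426  1.3794 -1.1955]
x [ 0.2994 -0.9541  0.0075] y [-0.1415 -0.0522 -0.9886] z [ 0.9436  0.2949 -0.1506] F [ 0.0633 -3.3658 -0.2034] M [ 0.1721  0.5232 -0.1002]
```

```bash
cat > rk.py <<'E'
from rig import manip
import numpy as np,sys
from scipy.spatial.transform import Rotation as R
s=manip.get_state();q=s["ee_rot"];M=R.from_quat([q[1],q[2],q[3],q[0]]).as_matrix();o=manip.grip_point_offset-.003
g=s["position"]+M[:,2]*o
z0=M[:,2];h=np.cross(z0,[0,0,1]);h/=np.linalg.norm(h)
roll=np.degrees(np.arctan2(-M[2,0],-M[2,1]))  # + = positive turn
G0=np.array([.5852,-.2841,.1869])
xa=np.array([.302,-.953,0])
print("t %.2f roll %.2f deg lat %.2f rise %.2f mm  long %.2f w %.1f"%(s["clock"],roll,(g-G0)@xa*1e3,(g-G0)[2]*1e3,(g-G0)@np.array([.953,.302,0])*1e3,s["width"]*1e3),"az %.3f e %.3f"%(np.arctan2(z0[1],z0[0]),np.arcsin(-z0[2])),"F",np.round(s["contact_force"],1),"M",np.round(s["moment"],2))
E
python3 rk.py; python3 -m inch '[[-1,1.5,-0.4,0,1.5],[-1,1.5,-0.4,0,1.5],[-1,1.5,-0.4,0,1.5],[-1,1.5,-0.4,0,1.5]]' 55 >/dev/null; python3 rk.py
```

```text
t 26.00 roll -0.44 deg lat 0.97 rise 0.86 mm  long -2.86 w 52.9 az 0.303 e 0.151 F [ 0.1 -3.4 -0.2] M [ 0.17  0.52 -0.1 ]
t 26.33 roll 5.26 deg lat 6.40 rise 0.35 mm  long -2.48 w 53.2 az 0.307 e 0.156 F [-0.3 -1.  -1.6] M [-0.89  0.4   0.02]
```

```bash
python3 -m inch '[[-1,-1.6,-0.6,0,-1.6],[-1,-1.6,-0.6,0,-1.6],[-1,-1.6,-0.6,0,-1.6],[-1,-1.6,-0.6,0,-1.6],[-1,-1.6,-0.6,0,-1.6],[-1,-1.6,-0.6,0,-1.6],[-1,-1.6,-0.6,0,-1.6]]' 55 >/dev/null; python3 rk.py; python3 -m inch '[[-1,1.6,-0.6,0,1.6],[-1,1.6,-0.6,0,1.6],[-1,1.6,-0.6,0,1.6],[-1,1.6,-0.6,0,1.6],[-1,1.6,-0.6,0,1.6],[-1,1.6,-0.6,0,1.6],[-1,1.6,-0.6,0,1.6]]' 55 >/dev/null; python3 rk.py
```

```text
t 26.92 roll -5.94 deg lat -5.42 rise 0.54 mm  long -1.44 w 53.1 az 0.306 e 0.163 F [ 1.6 -1.8 -1.9] M [ 0.23  0.75 -0.73]
t 27.50 roll 4.87 deg lat 5.48 rise -0.00 mm  long -0.39 w 53.3 az 0.309 e 0.176 F [-0.  -1.1 -2.3] M [-0.98  0.41 -0.02]
```

```bash
python3 -m inch '[[-1,-1.6,-1.2,-0.2,-1.6],[-1,-1.6,-1.2,-0.2,-1.6],[-1,-1.6,-1.2,-0.2,-1.6],[-1,-1.6,-1.2,-0.2,-1.6],[-1,-1.6,-1.2,-0.2,-1.6],[-1,-1.6,-1.2,-0.2,-1.6],[-1,-1.6,-1.2,-0.2,-1.6]]' 55 >/dev/null; python3 rk.py; python3 -m inch '[[-1,1.6,-1.2,-0.2,1.6],[-1,1.6,-1.2,-0.2,1.6],[-1,1.6,-1.2,-0.2,1.6],[-1,1.6,-1.2,-0.2,1.6],[-1,1.6,-1.2,-0.2,1.6],[-1,1.6,-1.2,-0.2,1.6],[-1,1.6,-1.2,-0.2,1.6]]' 55 >/dev/null; python3 rk.py
```

```text
t 28.08 roll -6.23 deg lat -5.41 rise 0.65 mm  long 0.21 w 53.1 az 0.306 e 0.191 F [ 3.6 -0.2 -3.3] M [ 0.21  0.76 -1.03]
t 28.67 roll 4.74 deg lat 5.13 rise 1.22 mm  long 1.35 w 53.1 az 0.310 e 0.210 F [ 2.1 -0.8 -4.1] M [-1.02  0.53 -0.02]
```

```bash
python3 -m inch '[[-1,-1.6,-2.2,-0.6,-1.6],[-1,-1.6,-2.2,-0.6,-1.6],[-1,-1.6,-2.2,-0.6,-1.6],[-1,-1.6,-2.2,-0.6,-1.6],[-1,-1.6,-2.2,-0.6,-1.6],[-1,-1.6,-2.2,-0.6,-1.6],[-1,-1.6,-2.2,-0.6,-1.6]]' 55 >/dev/null; python3 rk.py; python3 -m inch '[[-1,1.6,-2.0,-0.6,1.6],[-1,1.6,-2.0,-0.6,1.6],[-1,1.6,-2.0,-0.6,1.6],[-1,1.6,-2.0,-0.6,1.6],[-1,1.6,-2.0,-0.6,1.6],[-1,1.6,-2.0,-0.6,1.6],[-1,1.6,-2.0,-0.6,1.6]]' 55 >/dev/null; python3 rk.py
python3 - <<'E'
from h import *
from rig import *
for n in("top","side"):
    p=eyes.get_image(n)
    r0,r1,c0,c1={"side":(120,240,300,420),"top":(190,290,350,470)}[n]
    cv2.imwrite(f"pics/{n}5c.png",cv2.resize(p["frame"][r0:r1,c0:c1,::-1],None,fx=5,fy=5,interpolation=cv2.INTER_CUBIC))
E
```

```text
t 29.25 roll -6.63 deg lat -9.77 rise 5.99 mm  long 0.79 w 53.4 az 0.310 e 0.232 F [ 8.2 -0.8 -9.3] M [-0.07  0.95 -1.17]
t 29.83 roll 3.74 deg lat 3.47 rise 7.31 mm  long -0.91 w 52.8 az 0.302 e 0.266 F [ 7.7 -1.9 -9.1] M [-1.02  0.6   0.05]
```

View pics/side5c.png

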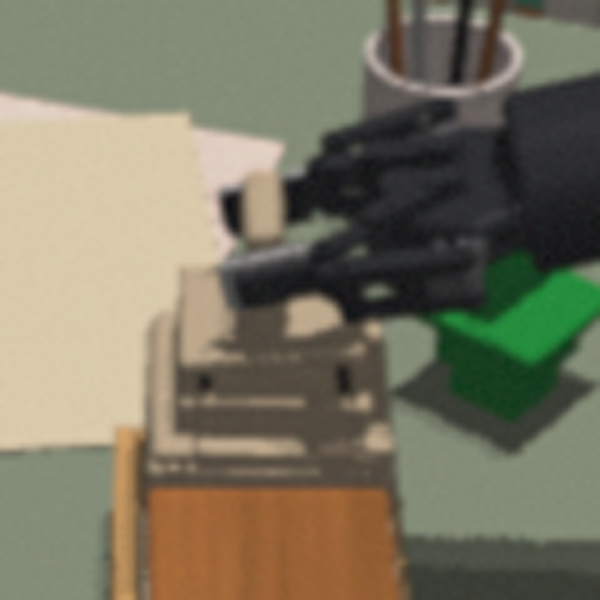

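View pics/top5c.png

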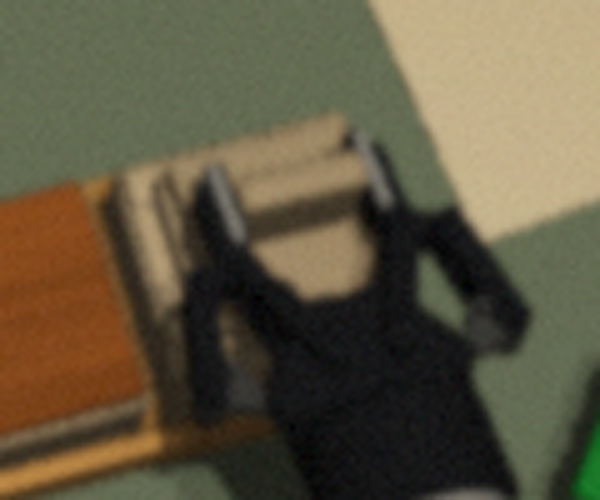

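```bash
python3 -m inch '[[-1,-1.5,-1.7,0,-1.5],[-1,-1.5,-1.7,0,-1.5],[-1,-1.5,-1.7,0,-1.5],[-1,-1.5,-1.7,0,-1.5],[-1,-1.5,-1.7,0,-1.5],[-1,-1.5,-1.7,0,-1.5],[-1,-1.5,-1.7,0,-1.5]]' 60 >/dev/null; python3 rk.py; python3 -m inch '[[-1,1.7,-1.7,0,1.7],[-1,1.7,-1.7,0,1.7],[-1,1.7,-1.7,0,1.7],[-1,1.7,-1.7,0,1.7],[-1,1.7,-1.7,0,1.7],[-1,1.7,-1.7,0,1.7],[-1,1.7,-1.7,0,1.7]]' 60 >/dev/null; python3 rk.py
```

```text
t 30.52 roll -7.31 deg lat -9.13 rise 11.11 mm  long 2.03 w 53.1 az 0.298 e 0.280 F [ 4.3 -1.  -6.3] M [-0.04  0.92 -0.9 ]
t 31.10 roll 3.69 deg lat 4.07 rise 11.97 mm  long 3.08 w 53.0 az 0.290 e 0.309 F [ 3.1 -2.4 -6.9] M [-0.97  0.9   0.04]
```

```bash
python3 -m inch '[[-1,-1.5,-1.6,-0.2,-1.5],[-1,-1.5,-1.6,-0.2,-1.5],[-1,-1.5,-1.6,-0.2,-1.5],[-1,-1.5,-1.6,-0.2,-1.5],[-1,-1.5,-1.6,-0.2,-1.5],[-1,-1.5,-1.6,-0.2,-1.5]]' 60 >/dev/null; python3 rk.py; python3 -m inch '[[-1,1.7,-1.6,-0.2,1.7],[-1,1.7,-1.6,-0.2,1.7],[-1,1.7,-1.6,-0.2,1.7],[-1,1.7,-1.6,-0.2,1.7],[-1,1.7,-1.6,-0.2,1.7],[-1,1.7,-1.6,-0.2,1.7],[-1,1.7,-1.6,-0.2,1.7]]' 60 >/dev/null; python3 rk.py
python3 - <<'E'
from h import *
from rig import *
p=eyes.get_image("side")
cv2.imwrite("pics/side6c.png",cv2.resize(p["frame"][110:230,300:420,::-1],None,fx=5,fy=5,interpolation=cv2.INTER_CUBIC))
E
```

```text
t 31.60 roll -6.15 deg lat -5.94 rise 16.16 mm  long 4.32 w 52.9 az 0.288 e 0.320 F [ 5.  -3.1 -8.2] M [-0.69  0.67 -0.81]
t 32.18 roll 5.12 deg lat 4.57 rise 27.15 mm  long 6.75 w 52.9 az 0.287 e 0.323 F [ 1.5 -3.9 -4.1] M [-0.97  0.85 -0.48]
```

View pics/side6c.png

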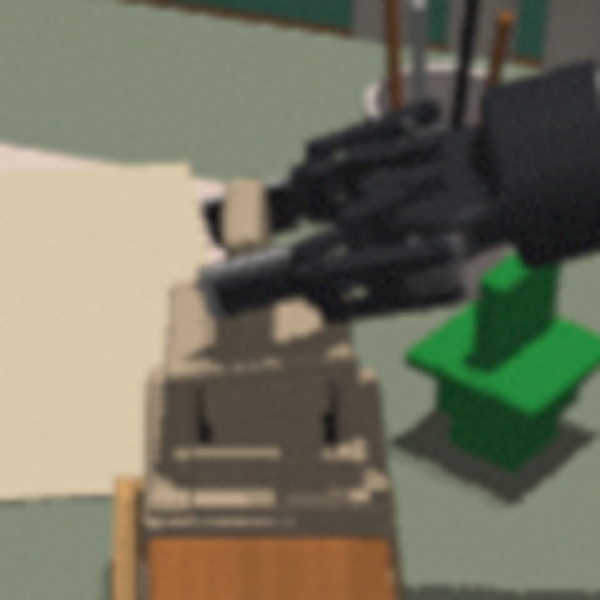

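```bash
python3 -m inch '[[-1,-1.6,-2,-1,-1.7],[-1,-1.6,-3,-1.5,-1.7],[-1,-1.6,-4,-2,-1.7],[-1,0,-6,-3,0],[-1,0,-8,-3,0],[-1,0,-10,-4,0],[-1,0,-10,-4,0],[-1,0,-10,-4,0],[-1,0,-10,-4,0],[-1,0,-6,-2,0],[-1,0,0,0,0]]' 60 >/dev/null; python3 rk.py; python3 st.py
python3 - <<'E'
from h import *
from rig import *
for n in("top","side"):
    p=eyes.get_image(n)
    r0,r1,c0,c1={"side":(80,240,280,440),"top":(180,300,340,480)}[n]
    cv2.imwrite(f"pics/{n}7c.png",cv2.resize(p["frame"][r0:r1,c0:c1,::-1],None,fx=4,fy=4,interpolation=cv2.INTER_CUBIC))
E
```

```text
t 33.15 roll -0.76 deg lat -10.27 rise 111.33 mm  long 1.41 w 52.6 az 0.302 e 0.318 F [ 1.2 -0.8 -1.8] M [-0.21  0.72  0.01]
33.15 p [ 0.6031 -0.2678  0.2914] w 0.05256356744601165 q [-1.0881  0.3045  2.0192  1.4521  1.2252 -0.7163]
x [ 0.301  -0.9535  0.0126] y [-0.2948 -0.1056 -0.9497] z [ 0.9069  0.2822 -0.3129] F [ 1.1753 -0.8047 -1.8457] M [-0.2108  0.7159  0.008 ]
```

View pics/side7c.png

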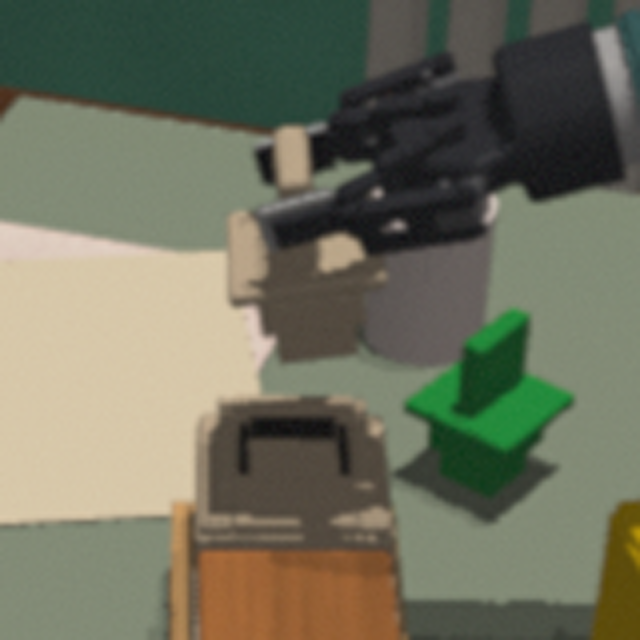

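View pics/top7c.png

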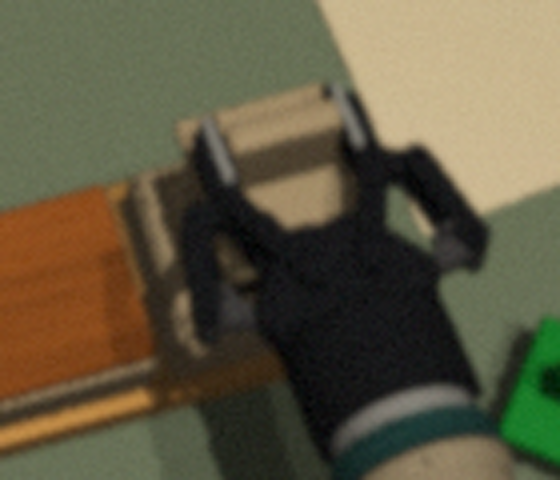

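```bash
cat > s7.py <<'E'
from plan import *
from rig import manip
np.set_printoptions(precision=2,suppress=True)
q0=manip.get_state()["qpos"].copy();show(q0)
def goto(q,g,mm=30):
    while True:
        p,A=fk(q,PV,1,1,3.1416);v=np.array(g)-p;L=np.linalg.norm(v)*1000
        if L<2: return q
        q=step(q,A.inv().apply(v*1000*min(1,mm/L)),0,.55)
        goto.n+=1
        if goto.n>200: return q
goto.n=0
q=goto(q0,[.62,.0,.30]);show(q);q=goto(q,[.56,.17,.30]);show(q);print(goto.n)
qb=q.copy()
for a in(90,105,120,135,150):
  for b in(0,15,30,45):
    d=[np.cos(np.radians(a))*np.cos(np.radians(b)),np.sin(np.radians(a))*np.cos(np.radians(b)),np.sin(np.radians(b))]
    q=qb.copy()
    for i in range(22):
        q=wstep(q,d,35);p,A=fk(q,PV,1,1,3.1416);z=A.as_matrix()[:,2];az=np.arctan2(z[1],z[0]);e=np.arcsin(-z[2])
        if e<.15: break
    print(a,b,i+1,"az %.3f e %.3f"%(az,e),q,p)
for az in(.3,.4,.5,.6):
  for e in(.1,.15,.2):
    for g in([.57,.185,.1],[.585,.185,.1],[.59,.16,.1]):
      T=tool(az,e,1);z=T.as_matrix()[:,2];r=ik(np.array(g)+.0187*z,T,[.1,.8,2.6,2.9,1.5,-1.6]);print(az,e,g,"%.1e"%r.cost,r.x[2],end=" | ")
  print()
E
python3 s7.py
```

```text
p [ 0.6  -0.27  0.29] q [-1.09  0.31  2.02  1.45  1.22 -0.72] az 0.302 e 0.320
p [ 0.62 -0.    0.3 ] q [-0.57  0.09  2.3   1.88  0.87 -0.83] az 0.302 e 0.320
p [0.56 0.17 0.3 ] q [-0.01 -0.02  2.42  2.57  0.57 -1.19] az 0.302 e 0.320
15
90 0 22 az 0.452 e 0.164 [ 1.14  0.79  1.34  4.32  0.75 -2.47] [0.58 0.89 0.25]
90 15 18 az 0.432 e 0.147 [ 1.05  0.47  1.57  4.32  0.67 -2.53] [0.58 0.74 0.4 ]
90 30 15 az 0.414 e 0.137 [ 0.92  0.22  1.73  4.32  0.54 -2.6 ] [0.58 0.59 0.49]
90 45 13 az 0.400 e 0.133 [ 0.73  0.02  1.83  4.32  0.35 -2.67] [0.59 0.46 0.54]
105 0 22 az 0.496 e 0.155 [ 1.34  0.71  1.56  4.32  0.92 -2.33] [0.41 0.86 0.24]
105 15 17 az 0.449 e 0.149 [ 1.2   0.36  1.8   4.32  0.82 -2.43] [0.45 0.68 0.38]
105 30 14 az 0.421 e 0.143 [ 1.03  0.12  1.92  4.32  0.66 -2.54] [0.49 0.55 0.47]
105 45 12 az 0.400 e 0.145 [ 0.79 -0.07  1.97  4.32  0.42 -2.64] [0.52 0.43 0.52]
120 0 22 az 0.555 e 0.149 [ 1.52  0.63  1.82  4.32  1.08 -2.16] [0.27 0.79 0.23]
120 15 16 az 0.469 e 0.150 [ 1.33  0.25  2.04  4.32  0.95 -2.32] [0.36 0.6  0.37]
120 30 13 az 0.426 e 0.148 [ 1.11  0.    2.1   4.3
[... 2077 characters left out ...]
0.1] 2.9e-17 2.621374116510421 | 0.5 0.2 [0.57, 0.185, 0.1] 5.8e-18 2.666720088352172 | 0.5 0.2 [0.585, 0.185, 0.1] 2.4e-24 2.6216680109080026 | 0.5 0.2 [0.59, 0.16, 0.1] 4.4e-17 2.609714304533281 | 
0.6 0.1 [0.57, 0.185, 0.1] 6.7e-27 2.6337790795907603 | 0.6 0.1 [0.585, 0.185, 0.1] 1.3e-21 2.5903067310745 | 0.6 0.1 [0.59, 0.16, 0.1] 8.5e-22 2.5713843330931065 | 0.6 0.15 [0.57, 0.185, 0.1] 7.8e-19 2.627403630228242 | 0.6 0.15 [0.585, 0.185, 0.1] 6.7e-25 2.5843192527916927 | 0.6 0.15 [0.59, 0.16, 0.1] 4.1e-22 2.565833680105322 | 0.6 0.2 [0.57, 0.185, 0.1] 6.5e-26 2.616157094892855 | 0.6 0.2 [0.585, 0.185, 0.1] 1.5e-19 2.5738157492137157 | 0.6 0.2 [0.59, 0.16, 0.1] 9.6e-20 2.5560022039379255 |
```

```bash
python3 tr.py '[[0.62,0.0,0.31],[0.56,0.17,0.31]]' 32 | grep -v "^   \["
```

```text
p [ 0.603 -0.268  0.289] q [-1.088  0.306  2.021  1.452  1.224 -0.717] az 0.302 e 0.320
   row 0 [-27.8  -5.8   9.4] 0.0
   row 4 [-27.8  -5.8   9.4] 0.0
   row 8 [-27.8  -5.8   9.4] 0.0
leg 0 rows 9 p [ 0.62 -0.    0.31] q [-0.569  0.07   2.285  1.851  0.857 -0.783] az 0.302 e 0.320
   row 0 [-30.    0.   -1.1] 0.0
   row 3 [-30.    0.   -1.1] 0.0
   row 5 [-30.    0.   -1.1] 0.0
leg 1 rows 6 p [0.56 0.17 0.31] q [-0.01  -0.04   2.399  2.534  0.536 -1.144] az 0.302 e 0.320
```

```bash
python3 -m inch '[[-1,-12,-3,4,0],[-1,-20,-5,7,0],[-1,-28,-6,9,0],[-1,-28,-6,9,0],[-1,-28,-6,9,0],[-1,-28,-6,9,0],[-1,-28,-6,9,0],[-1,-28,-5,7,0],[-1,-28,-4,5,0],[-1,-30,0,0,0],[-1,-30,0,-1,0],[-1,-30,0,-1,0],[-1,-30,0,-1,0],[-1,-30,0,-1,0]]' 60 >/dev/null; python3 st.py; python3 p5.py '[[135,15,17,35]]'
```

```text
34.4167 p [0.5524 0.1336 0.2992] w 0.05282928513454028 q [-0.1722 -0.0519  2.4287  2.2895  0.6087 -0.9741]
x [ 0.2932 -0.956  -0.011 ] y [-0.3198 -0.0872 -0.9435] z [ 0.901   0.2801 -0.3313] F [ 1.3322  0.1594 -0.7821] M [-0.2015  0.6319 -0.0374]
p [0.55 0.13 0.3 ] q [-0.17 -0.05  2.43  2.29  0.61 -0.97] az 0.301 e 0.338
0 [-30.   -3.  -17.8] p [0.53 0.16 0.31] q [-0.07 -0.11  2.44  2.39  0.52 -1.  ] az 0.301 e 0.338
3 [-30.   -3.  -17.8] p [0.46 0.23 0.34] q [ 0.39 -0.22  2.42  3.42  0.29 -1.8 ] az 0.301 e 0.338
6 [-30.   -3.  -17.8] p [0.4  0.3  0.35] q [ 0.87 -0.2   2.38  4.32  0.57 -2.48] az 0.320 e 0.317
9 [-30.9  -4.  -16. ] p [0.36 0.35 0.35] q [ 1.13 -0.1   2.39  4.32  0.8  -2.33] az 0.377 e 0.260
12 [-31.8  -4.8 -13.9] p [0.32 0.41 0.34] q [ 1.32  0.01  2.37  4.32  0.95 -2.23] az 0.438 e 0.207
15 [-32.6  -5.4 -11.6] p [0.28 0.48 0.35] q [ 1.45  0.11  2.32  4.32  1.05 -2.17] az 0.501 e 0.157
16 [-32.8  -5.5 -10.8] p [0.27 0.5  0.35] q [ 1.49  0.14  2.29  4.32  1.08 -2.16] az 0.522 e 0.141
```

```bash
python3 p5.py '[[105,-30,4,30],[125,10,17,35]]'
```

```text
p [0.55 0.13 0.3 ] q [-0.17 -0.05  2.43  2.29  0.61 -0.97] az 0.301 e 0.338
0 [-25.8  14.1   5.9] p [0.55 0.16 0.28] q [-0.06 -0.02  2.46  2.52  0.61 -1.15] az 0.301 e 0.338
3 [-25.8  14.1   5.9] p [0.53 0.23 0.24] q [ 0.29  0.13  2.52  3.13  0.75 -1.55] az 0.301 e 0.338
0 [-32.9  -1.9 -11.9] p [0.51 0.26 0.25] q [ 0.44  0.12  2.51  3.34  0.72 -1.66] az 0.301 e 0.338
3 [-32.9  -1.9 -11.9] p [0.45 0.35 0.26] q [ 0.86  0.11  2.42  3.97  0.75 -2.03] az 0.301 e 0.338
6 [-32.9  -1.9 -11.9] p [0.39 0.43 0.28] q [ 1.16  0.16  2.3   4.32  0.87 -2.21] az 0.317 e 0.326
9 [-33.5  -2.3 -10. ] p [0.36 0.5  0.27] q [ 1.29  0.26  2.25  4.32  0.96 -2.14] az 0.382 e 0.281
12 [-34.   -2.7  -7.7] p [0.33 0.57 0.27] q [ 1.39  0.34  2.17  4.32  1.01 -2.11] az 0.447 e 0.238
15 [-34.5  -2.9  -5.4] p [0.29 0.64 0.27] q [ 1.47  0.42  2.07  4.32  1.05 -2.11] az 0.510 e 0.197
16 [-34.6  -3.   -4.6] p [0.28 0.67 0.27] q [ 1.49  0.45  2.03  4.32  1.06 -2.12] az 0.530 e 0.183
```

```bash
python3 -m inch '[[-1,-26,14,6,0],[-1,-26,14,6,0],[-1,-26,14,6,0],[-1,-28,8,0,0],[-1,-33,-2,-12,0],[-1,-33,-2,-12,0],[-1,-33,-2,-12,0],[-1,-33,-2,-12,0]]' 60 >/dev/null; python3 st.py; python3 p5.py '[[140,20,14,38]]';python3 p5.py '[[140,40,14,38]]'
```

```text
35.0833 p [0.4623 0.3021 0.2701] w 0.05302535948521018 q [ 0.6861  0.0417  2.4555  3.7604  0.6535 -1.9368]
x [ 0.2933 -0.9559 -0.0124] y [-0.3258 -0.0878 -0.9413] z [ 0.8988  0.2801 -0.3372] F [ 1.789   0.6257 -0.943 ] M [-0.1748  0.6333 -0.0863]
p [0.46 0.3  0.27] q [ 0.69  0.04  2.46  3.76  0.65 -1.94] az 0.302 e 0.344
0 [-30.1  -5.3 -22.5] p [0.44 0.33 0.28] q [ 0.84  0.02  2.42  4.02  0.68 -2.11] az 0.302 e 0.344
3 [-30.5  -5.6 -22. ] p [0.37 0.38 0.3 ] q [ 1.15  0.04  2.37  4.32  0.84 -2.26] az 0.342 e 0.310
6 [-32.   -6.8 -19.3] p [0.33 0.44 0.31] q [ 1.31  0.1   2.35  4.32  0.95 -2.17] az 0.419 e 0.251
9 [-33.4  -7.8 -16.4] p [0.29 0.5  0.32] q [ 1.44  0.17  2.3   4.32  1.04 -2.13] az 0.497 e 0.196
12 [-34.6  -8.5 -13.3] p [0.24 0.56 0.33] q [ 1.55  0.23  2.23  4.32  1.09 -2.12] az 0.572 e 0.142
13 [-34.9  -8.7 -12.3] p [0.23 0.58 0.34] q [ 1.58  0.25  2.2   4.32  1.11 -2.13] az 0.596 e 0.124
p [0.46 0.3  0.27] q [ 0.69  0.04  2.46  3.76  0.65 -1.94] az 0.302 e 0.344
0 [-24.7 -17.4 -23. ] p [0.44 0.32 0.29] q [ 0.81 -0.01  2.4   4.03  0.63 -2.16] az 0.302 e 0.344
3 [-25.2 -17.8 -22.2] p [0.39 0.37 0.34] q [ 1.03 -0.06  2.33  4.32  0.71 -2.38] az 0.348 e 0.297
6 [-26.7 -19.3 -19. ] p [0.36 0.41 0.38] q [ 1.16 -0.06  2.3   4.32  0.79 -2.37] az 0.419 e 0.223
9 [-27.9 -20.6 -15.6] p [0.33 0.45 0.42] q [ 1.27 -0.05  2.25  4.32  0.86 -2.37] az 0.486 e 0.149
12 [-28.8 -21.6 -12.2] p [0.3  0.5  0.46] q [ 1.38 -0.03  2.17  4.32  0.92 -2.4 ] az 0.548 e 0.075
13 [-29.1 -21.8 -11.1] p [0.29 0.52 0.47] q [ 1.41 -0.02  2.14  4.32  0.94 -2.41] az 0.567 e 0.050
```

```bash
python3 -m inch '[[-1,-25,-17,-23,0],[-1,-25,-17,-23,0],[-1,-25,-18,-22,0],[-1,-25,-18,-22,0],[-1,-26,-18,-21,0],[-1,-26,-19,-20,0],[-1,-27,-19,-19,0],[-1,-27,-20,-18,0],[-1,-27,-20,-17,0],[-1,-14,-10,-9,0],[-1,0,0,0,0]]' 60 >/dev/null; python3 st.py; python3 tr.py '[[0.59,0.19,0.24]]' 28 | grep -v "^   \["
python3 - <<'E'
from h import *
from rig import *
p=eyes.get_image("side");cv2.imwrite("pics/side8.png",p["frame"][:,:,::-1])
E
```

```text
36.0 p [0.3429 0.4391 0.3823] w 0.05318569305167647 q [ 1.2336 -0.0328  2.277   4.3203  0.8262 -2.3637]
x [ 0.4429 -0.8959 -0.0361] y [-0.1977 -0.0584 -0.9785] z [ 0.8745  0.4405 -0.203 ] F [ 0.0121 -0.2118 -1.1996] M [-0.352   0.696   0.0063]
p [0.343 0.439 0.382] q [ 1.234 -0.033  2.277  4.32   0.826 -2.364] az 0.467 e 0.204
   row 0 [24.1  7.5  9.7] 0.0
   row 7 [24.1  7.5  9.7] 0.0
   row 13 [24.1  7.5  9.7] 0.0
leg 0 rows 14 p [0.59 0.19 0.24] q [-0.149  0.319  2.524  2.465  1.127 -1.345] az 0.467 e 0.204
```

View pics/side8.png

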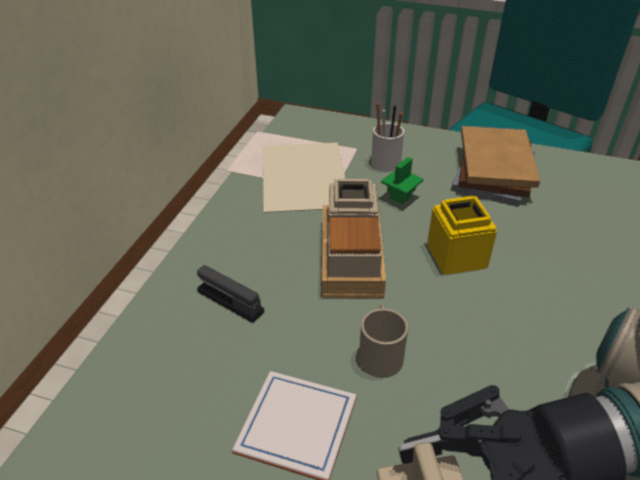

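```bash
python3 -m inch '[[-1,12,4,5,-1],[-1,20,6,8,-1],[-1,24,8,10,0],[-1,24,8,10,0],[-1,24,8,10,0],[-1,24,8,10,0],[-1,24,8,10,0],[-1,24,8,10,0],[-1,24,8,10,0],[-1,24,8,10,0],[-1,20,6,8,0],[-1,14,4,6,0],[-1,8,2,3,0],[-1,0,0,0,0]]' 60 >/dev/null; python3 st.py; python3 rk.py
python3 - <<'E'
from h import *
from rig import *
for n in("side","top"):
    p=eyes.get_image(n)
    r0,r1,c0,c1={"side":(280,480,200,440),"top":(180,340,120,320)}[n]
    cv2.imwrite(f"pics/{n}9.png",cv2.resize(p["frame"][r0:r1,c0:c1,::-1],None,fx=3,fy=3,interpolation=cv2.INTER_CUBIC))
    print([m["point"] for m in mark_of(p,"tile")][:1])
E
```

```text
37.2167 p [0.5389 0.2228 0.2557] w 0.05253644974713481 q [ 0.0034  0.1906  2.5706  2.6227  0.9943 -1.3632]
x [ 0.4273 -0.904  -0.0164] y [-0.2201 -0.0863 -0.9717] z [ 0.8769  0.4188 -0.2358] F [ 0.3394 -0.3037 -3.0076] M [-0.3134  0.6831  0.006 ]
t 37.22 roll 0.97 deg lat -494.13 rise 73.93 mm  long 88.13 w 52.5 az 0.446 e 0.238 F [ 0.3 -0.3 -3. ] M [-0.31  0.68  0.01]
[[425.3, 298.9]]
[[261.8, 192.3]]
```

View pics/side9.png

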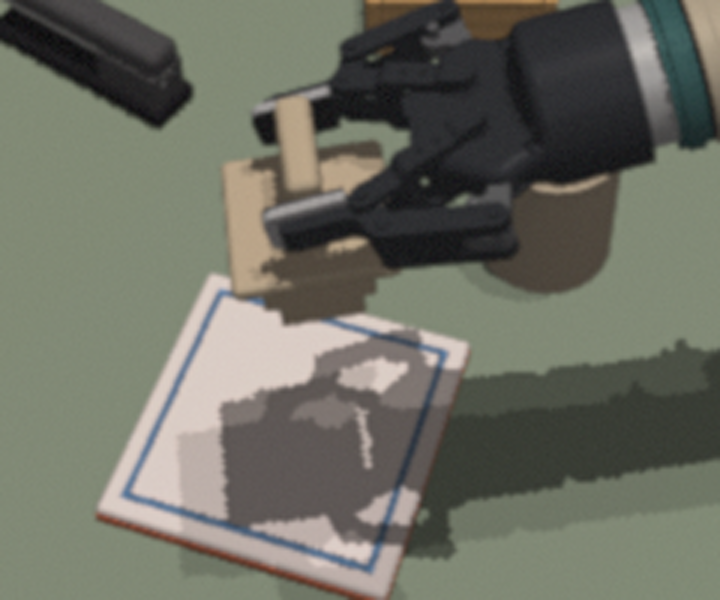

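View pics/top9.png

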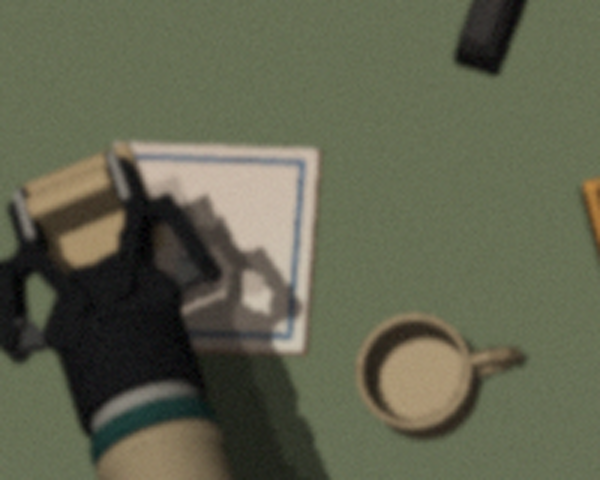

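```bash
python3 tr.py '[[0.594,0.1915,0.22],[0.594,0.1915,0.115],[0.594,0.1915,0.097]]' 14 -1,0,0| grep -v "^   \["
```

```text
p [0.537 0.226 0.257] q [ 0.01   0.187  2.572  2.623  0.995 -1.363] az 0.452 e 0.235
   row 0 [9.5 4.5 7.3] -0.17
   row 3 [9.5 4.5 7.3] -0.17
   row 5 [9.4 4.6 7.3] -0.17
leg 0 rows 6 p [0.594 0.191 0.22 ] q [-0.12   0.353  2.526  2.516  1.118 -1.416] az 0.452 e 0.235
   row 0 [-0.  12.8  3.1] 0.0
   row 4 [-0.  12.8  3.1] 0.0
   row 7 [-0.  12.8  3.1] 0.0
leg 1 rows 8 p [0.594 0.192 0.115] q [-0.12   0.763  2.638  2.587  1.555 -1.712] az 0.452 e 0.235
   row 0 [-0.   8.8  2.1] 0.0
   row 1 [-0.   8.8  2.1] 0.0
leg 2 rows 2 p [0.594 0.192 0.097] q [-0.12   0.837  2.649  2.586  1.627 -1.756] az 0.452 e 0.235
```

```bash
python3 -m inch '[[-1,9,4,7,-0.3],[-1,10,5,7,-0.3],[-1,10,5,7,-0.3],[-1,10,5,7,-0.3],[-1,10,5,7,0],[-1,8,6,6,0],[-1,0,12,3,0],[-1,0,14,3,0],[-1,0,14,3,0],[-1,0,14,3,0],[-1,0,12,3,0],[-1,0,8,2,0],[-1,0,4,1,0],[-1,0,0,0,0]]' 60 >/dev/null; python3 st.py; python3 rk.py
python3 - <<'E'
from h import *
from rig import *
for n in("side","top"):
    p=eyes.get_image(n)
    r0,r1,c0,c1={"side":(330,480,200,400),"top":(180,340,120,320)}[n]
    cv2.imwrite(f"pics/{n}10.png",cv2.resize(p["frame"][r0:r1,c0:c1,::-1],None,fx=3.5,fy=3.5,interpolation=cv2.INTER_CUBIC))
E
```

```text
38.5833 p [0.5861 0.2071 0.1473] w 0.053171438869011566 q [-0.0991  0.6688  2.6312  2.5762  1.4906 -1.6816]
x [ 0.4653 -0.8848  0.0237] y [-0.1768 -0.1191 -0.977 ] z [ 0.8673  0.4504 -0.2118] F [ 0.21    0.1455 -2.3825] M [-0.3783  0.7162  0.0339]
t 38.58 roll -1.39 deg lat -464.18 rise -34.98 mm  long 128.29 w 53.2 az 0.479 e 0.213 F [ 0.2  0.1 -2.4] M [-0.38  0.72  0.03]
```

View pics/side10.png

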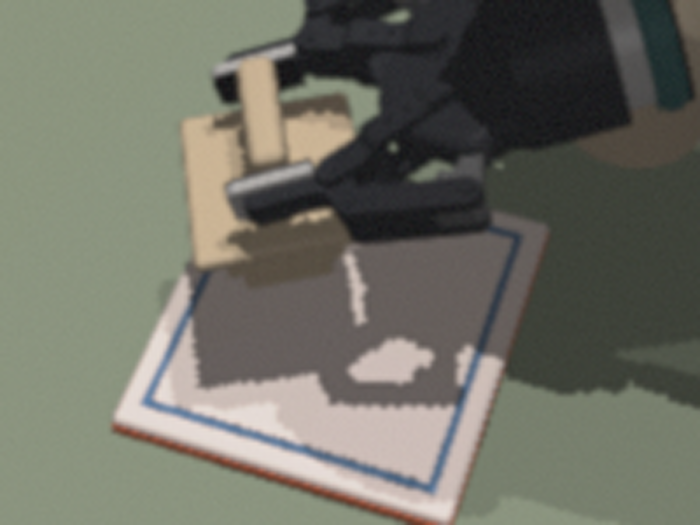

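View pics/top10.png

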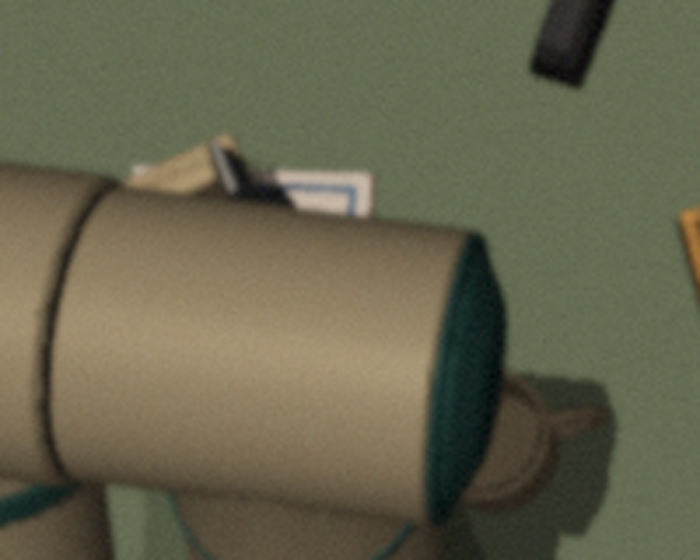

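```bash
python3 -m inch '[[-1,1,7,1.5,0.5],[-1,1,9,2,0.5],[-1,1,9,2,0],[-1,0,6,1,0],[-1,0,3,0.5,0],[-1,0,0,0,0]]' 60 >/dev/null; python3 st.py; python3 rk.py
python3 - <<'E'
from h import *
from rig import *
for n in("side",):
    p=eyes.get_image(n)
    r0,r1,c0,c1={"side":(330,480,200,400),"top":(180,340,120,320)}[n]
    cv2.imwrite(f"pics/{n}11.png",cv2.resize(p["frame"][r0:r1,c0:c1,::-1],None,fx=3.5,fy=3.5,interpolation=cv2.INTER_CUBIC))
E
```

```text
39.1833 p [0.5886 0.2053 0.1226] w 0.0530832075206793 q [-0.1071  0.7994  2.6527  2.567   1.6361 -1.7583]
x [ 0.4635 -0.8859  0.0171] y [-0.164  -0.1047 -0.9809] z [ 0.8708  0.4518 -0.1938] F [ 0.4302 -0.6863 -2.4626] M [-0.371   0.7786  0.0459]
t 39.18 roll -1.00 deg lat -461.77 rise -60.06 mm  long 130.08 w 53.1 az 0.479 e 0.195 F [ 0.4 -0.7 -2.5] M [-0.37  0.78  0.05]
```

View pics/side11.png

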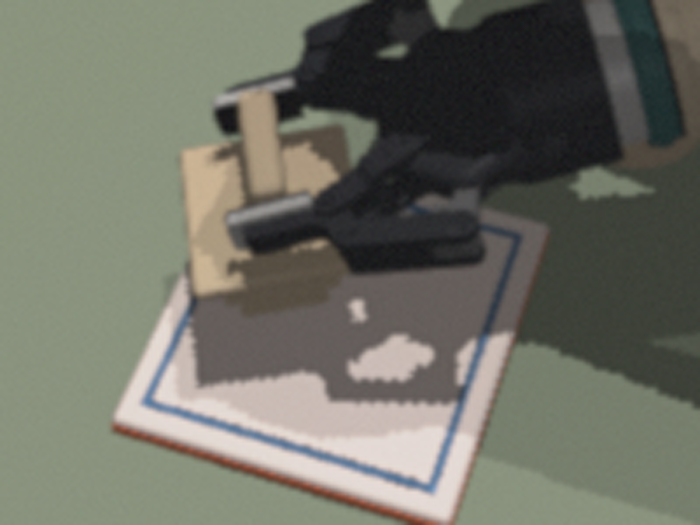

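```bash
python3 -m inch '[[-1,0,5,1,0.3],[-1,0,6,1,0.2],[-1,0,5,1,0],[-1,0,3,0.5,0],[-1,0,0,0,0]]' 60 >/dev/null; python3 rk.py; python3 -m inch '[[-1,0,1.5,0.3,0],[-1,0,1.5,0.3,0],[-1,0,1.5,0.3,0]]' 60 >/dev/null; python3 rk.py
```

```text
t 39.65 roll -0.73 deg lat -461.59 rise -76.01 mm  long 130.48 w 52.9 az 0.478 e 0.187 F [-0.2 -0.2 -2.8] M [-0.36  0.76 -0.04]
t 39.90 roll -0.74 deg lat -461.56 rise -80.46 mm  long 130.59 w 53.4 az 0.478 e 0.186 F [-0.  -0.  -1.8] M [-0.38  0.73 -0.  ]
```

```bash
for i in 1; do python3 -m inch '[[-1,0,1.2,0.2,0],[-1,0,1.2,0.2,0]]' 60 >/dev/null; python3 rk.py; done; python3 -m inch '[[-1,0,1.0,0.2,0],[-1,0,1.0,0.2,0]]' 60 >/dev/null; python3 rk.py;python3 - <<'E'
from h import *
from rig import *
p=eyes.get_image("side")
cv2.imwrite("pics/side12.png",cv2.resize(p["frame"][360:440,230:320,::-1],None,fx=7,fy=7,interpolation=cv2.INTER_CUBIC))
E
```

```text
t 40.07 roll -0.76 deg lat -461.44 rise -82.96 mm  long 130.59 w 52.7 az 0.478 e 0.186 F [ 0.3  1.2 -2.9] M [-0.37  0.69  0.  ]
t 40.23 roll -0.76 deg lat -461.38 rise -85.11 mm  long 130.64 w 52.9 az 0.478 e 0.186 F [-0.1 -0.1 -2. ] M [-0.36  0.66  0.04]
```

View pics/side12.png

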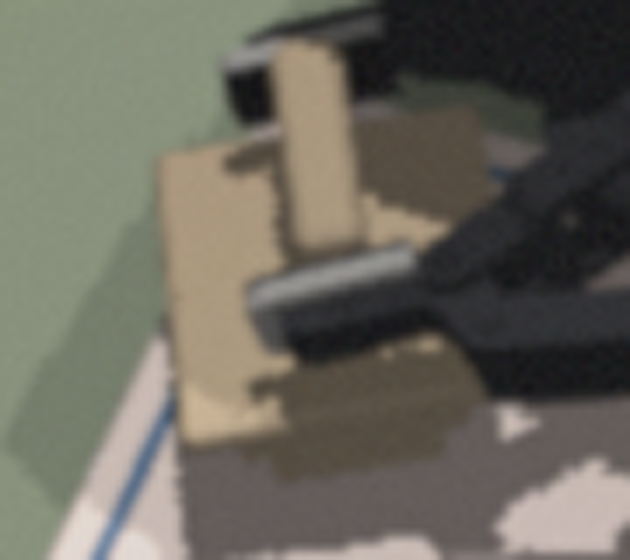

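```bash
python3 -m inch '[[-1,0,0.8,0.2,0],[-1,0,0.8,0.2,0]]' 60 >/dev/null; python3 rk.py; python3 -m inch '[[-1,0,0.8,0.2,0],[-1,0,0.8,0.2,0]]' 60 >/dev/null; python3 rk.py
```

```text
t 40.45 roll -0.76 deg lat -461.37 rise -86.56 mm  long 130.81 w 53.0 az 0.477 e 0.184 F [-1.4 -0.8  1.6] M [-0.15  0.42  0.01]
t 40.62 roll -0.75 deg lat -461.39 rise -86.60 mm  long 130.88 w 53.4 az 0.477 e 0.181 F [-1.6 -2.4  1.4] M [-0.18  0.41  0.01]
```

```bash
python3 -m inch '[[-1,0,0.8,0.2,0],[-1,0,0.8,0.2,0]]' 60 >/dev/null; python3 rk.py
```

```text
t 40.78 roll -0.74 deg lat -461.37 rise -86.63 mm  long 130.87 w 53.5 az 0.477 e 0.177 F [-2.9 -1.6  3.4] M [-0.11  0.26  0.03]
```

```bash
python3 -m inch '[[-1,0,1.2,0,0],[-1,0,1.2,0,0],[-1,0,1.2,0,0],[-1,0,1.2,0,0]]' 60 >/dev/null; python3 rk.py; python3 -m inch '[[-1,0,1.2,0,0],[-1,0,1.2,0,0],[-1,0,1.2,0,0],[-1,0,1.2,0,0]]' 60 >/dev/null; python3 rk.py
```

```text
t 41.12 roll -0.75 deg lat -461.31 rise -86.81 mm  long 130.28 w 52.7 az 0.476 e 0.165 F [-3.4 -2.5  5.7] M [ 0.17  0.   -0.04]
t 41.45 roll -0.71 deg lat -461.07 rise -86.98 mm  long 129.34 w 53.0 az 0.475 e 0.154 F [-3.2 -2.8  6.2] M [0.15 0.02 0.04]
```

```bash
python3 -m inch '[[-1,0,0,0,0],[-1,0,0,0,0]]' 20 >/dev/null; python3 rk.py; python3 -m inch '[[0.3,0,0,0,0],[0.35,0,0,0,0],[0.5,0,0,0,0],[0.8,0,0,0,0],[1,0,0,0,0],[1,0,0,0,0]]' 20 >/dev/null; python3 rk.py;python3 - <<'E'
from h import *
from rig import *
p=eyes.get_image("side")
cv2.imwrite("pics/side13.png",cv2.resize(p["frame"][350:450,220:340,::-1],None,fx=6,fy=6,interpolation=cv2.INTER_CUBIC))
E
```

```text
t 41.62 roll -0.69 deg lat -461.04 rise -86.96 mm  long 129.30 w 52.7 az 0.475 e 0.154 F [-1.  -1.6  3.5] M [-0.01  0.25  0.03]
t 42.12 roll -0.78 deg lat -460.83 rise -89.68 mm  long 130.01 w 85.5 az 0.476 e 0.158 F [-0.6  0.3  0.7] M [-0.22  0.39 -0.03]
```

View pics/side13.png

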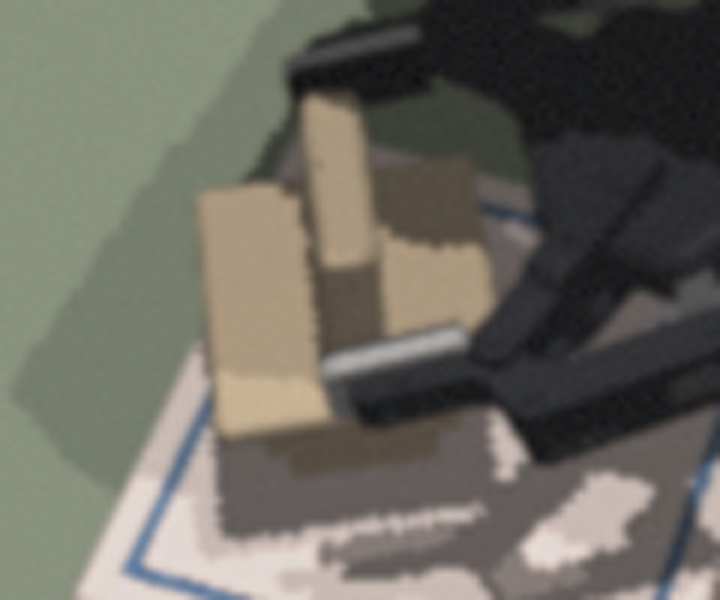

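```bash
python3 -m inch '[[1,0,-5,-1,0],[1,0,-10,-1.6,0],[1,0,-14,-2.2,0],[1,0,-14,-2.2,0],[1,0,-14,-2.2,0],[1,0,-14,-2.2,0],[1,0,-14,-2.2,0],[1,0,-18,-3,0],[1,0,-18,-3,0],[1,0,-18,-3,0],[1,0,-12,-2,0],[1,0,-6,-1,0],[1,0,0,0,0]]' >/dev/null; python3 rk.py;python3 - <<'E'
from h import *
from rig import *
for n in("side","top"):
    p=eyes.get_image(n);cv2.imwrite(f"pics/{n}14.png",p["frame"][:,:,::-1])
E
```

```text
t 43.25 roll -0.58 deg lat -464.29 rise 78.57 mm  long 125.36 w 85.1 az 0.475 e 0.163 F [-0.1  0.1  0.2] M [-0.21  0.36  0.02]
```

View pics/side14.png

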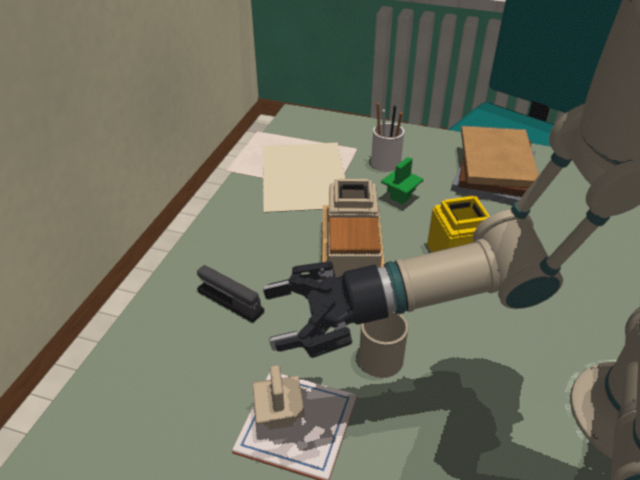

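View pics/top14.png

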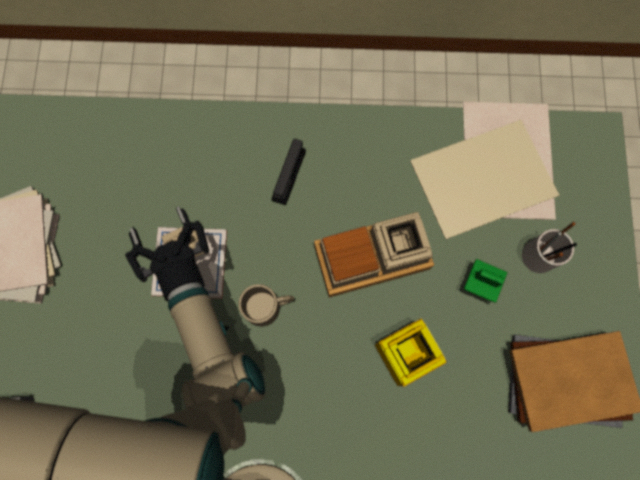

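Run:
```python
from rig import manip
manip.sign_off()
```

```text
the job is handed in; nothing more can be done
```

The lid is out of its canister and standing upright on the glazed tile, and I handed the job in at about 43.4 s of the 54 s allowed. The sign-off gives no verdict.

**Getting to the lid:** The rows cannot tilt the tool, so I pushed against the arm's reach limits until it lay almost level. That made the turn about tool z a rocking motion about the lid's x. The task says the grip turns least when rocked about the lid's y, but the wrist range ruled that out. I gripped the ends of the grip with 55–60 N.

**Freeing:** I rocked about ±0.1 rad around the lining while easing up. The lid came free after ten strokes, with the vertical force on the tool under 10 N. The side picture showed the canister's shoulder at the same height as before.

**Placing:** The grip had pitched a few degrees in the fingers. I corrected most of it on the way and let the last 2° settle against the tile with under 10 N before opening.

**Last checks:** The final pictures show:
- the lid upright on the tile, a few centimetres off its centre;
- the canister open in its rack;
- the other canister, mug, stapler and look-alikes apparently where they were.

The gripper is clear of everything.

**Possible problems:**
- Joint 4 read 4.3203 rad once, against its stated limit of 4.32. I took that for rounding or sensor noise, but it is the one reading past a limit.
- On the first lifts the lid rose more slowly than I commanded.
- On two strokes it leaned as much as 0.13 rad, a little past the 0.1 rad asked.

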